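Stack a bracket in its welding jig

ROBOT

A 6-joint arm with a two-finger parallel gripper is mounted at the origin on the work surface. World frame = base frame: x ahead of the robot, y to its left, z up, the work surface at z = 0. Lengths are in mm, angles in rad, forces in N, time in s.
With the tool pointing down it reaches from about 300 to 950 mm from the base axis. Payload 3.1 kg.
Tool frame: the origin (TCP) lies on the centre line of the jaws, within the pads' length; the fingertips stand 17 mm ahead of it and the grasp point (between the pads) lies 2 mm behind it; z points along the fingers, y is the direction in which the jaws open and shut (so a half turn about z gives the same grasp; the last joint's range is limited). The gripper opens to 85 mm and grips with 20 to 120 N. Pads are 22 mm wide; open, the fingers measure 114 mm over their backs; the gripper's body (76 mm by 85 mm) begins 54 mm behind the grasp point. The pads swing forward as they close: fully open they stand 13 mm farther back than shut.
Start: joints at [-1.289, 0.308, 1.634, -0, 1.2, -0.07], TCP at [215.341, -586.737, 248.272] pointing down, gripper open.
Joint ranges: [-3.06, 3.06], [-0.79, 1.96], [0.05, 2.63], [-1.19, 4.34], [0.05, 2.64], [-2.94, 2.94]. Speed limits (rad/s): [2.79, 2.79, 3.14, 3.14, 3.14, 3.14].

INTERFACE

Orientations are given as a 3x3 rotation matrix whose columns are the frame's x, y, z axes.
In Python, from rig import get_obs, grab_frame, camera_params, ticket, recognise, tip_of gives the robot as it stands.
- The arm moves only by the tool apply_moves, never from a script. Its argument "series" is a list that holds one entry, the list of rows, each a list of 7 numbers: the shift along the world's x, y, z in cm, then the turn, a rotation vector about the world's x, y, z in rad, then the gripper's target within -1 to 1 (fully open at 1, half-way at 0, shut at -1). In form: [[[x, y, z, rx, ry, rz, jaw], ...]]. A call has 1 to 5 rows; each row is the pose to reach, as a shift and turn from the pose measured when the call began; what a row does not reach only later rows make up. A row lasts 1/10 s, in which the tool goes at most 50 mm and 8.59 degrees, less where a joint would pass 70% of its speed; a pose out of reach is approached as far as the arm can. A call with a gripper value outside its range is refused whole. The fingers move at their own pace and stop on an object; "squeeze" is the grip in N (left out, the last holds). Time passes only in rows, so rows that repeat a pose let the fingers close. It gives the time, the measured TCP pose, the force and the opening at its end, in the units of the state.
- get_obs(): the state, without advancing time (a new reading comes with each control period).
- grab_frame(name): name is "scene" or "side" or "wrist"; returns the picture (420x560x3 uint8, red, green, blue); there is no depth.
- camera_params(name): a dict with "fx", "fy", "cx", "cy" (pixels), "eye" and "attitude" of the camera in the world; the wrist camera has in their place "mount" (4x4, takes a point from camera to tool coordinates, whose origin is the TCP and whose axes are the flange's). Camera axes: x right, y up, looking along -z (the intrinsics and any distortion apply to the point x, -y, -z); pixel columns grow to the right and rows downward; lengths in mm; the calibration is good to about 2 mm. A picture is of the moment at which its call begins: read the wrist's pose just before it. camera_params takes no time and is no camera call.
- ticket.finish_job(): hands the job in, once; it reports no verdict.
Trained networks look in the newest picture that a camera, given by its name, has taken for a name from the list of things; names that differ only in an ending like _2 or _b are one class to them, and where a whole thing is asked for, a point or a joint stands for the part that bears it (a point fixed in the world has none). Each returns a list of dicts, best first, with "conf" (0 to 1); they miss things now and then, are a little off and sometimes report something else, mostly with a low value. They report only what shows in the picture. A call takes as long as a camera call. They do not tell look-alikes from the thing itself.
- recognise(camera, label): "bbox" ([left, top, right, bottom] in pixels, round what is visible of it).
- tip_of(camera, label): "point" ([row, column] in pixels: a listed point, or the origin of a listed thing).
The state is a dict: "time": time; "qpos": joint angles; "dq": joint speeds; "joint_efforts": joint torques, N m; "tcp_pos": TCP position; "tcp_rot": TCP orientation; "contact_force": force on the tool from outside, world axes, zero at the start; "wrist_torque": the same for the moment, N m; "gripper_width": opening from 0.0 (shut) to 1.0 (fully open).
Only numpy, scipy, OpenCV 4.12 (cv2) and the standard library are available. Lean on these libraries where they do the work, as an engineer would, in place of code of your own. Each camera call takes 0.05 s, during which the arm holds its last target.

TASK

Dry-stack the bracket in its jig, ready for tacking: lower the silver base plate, lug up, over the four jig posts so that it lies flat on the post shoulders. On the plate stand the red square tube, square with the plate, centred on the half beside the jig's yellow end, and the green pipe centred on the other half; then lay the blue bar flat across the tops of both, lengthwise over the plate and centred, and stand the brass bush on the middle of the bar. Leave the orange magnet and the rusty offcut where they lie.

Things in the scene. Friction and masses are not known exactly. Their poses are not given: they have to be found in the camera images.
- jig_seat (a point): Welding jig, fixed: dark base 176 x 96 x 12 mm, yellow block (20 x 60) at its +x end, four posts at x +-68, y +-36 mm. Each has a 20 mm wide shoulder, its top 30 mm above the bench, then a brass pin, diameter 10, rising 20 mm above the shoulder, its top 8 mm tapered to 4 mm. This point: centre between the posts at shoulder height; x along the jig to the yellow end, z up.
- plate_lug (a point): Silver plate, loose, flat, 160 (x) x 96 (y) x 5 mm, 0.62 kg; 14 mm square holes at x +-68, y +-36 mm; central upright lug 30 (x) x 10 (y) mm, 40 mm tall above the plate. Fits the posts either way round. This point: the lug's centre, 25 mm above the plate's underside, 20 above its upper face. Each half of the upper face, lug to end, is centred 48 mm from this point along x.
- tube_center (a point): Red square steel tube standing on end, loose, 40 x 40 mm outside, 60 mm tall, hollow with 4 mm walls, 0.22 kg. This point is its centre, half-way up; z up along the tube, x and y square to its sides.
- pipe_mid (a point): Green round pipe standing on end, loose, 42 mm outside diameter, 60 mm tall, 4 mm wall, 0.2 kg. This point is its centre, half-way up; z up along the pipe.
- bar_center (a point): Blue rectangular box-section bar lying flat, loose, 130 mm long (x), 30 mm wide (y), 20 mm high (z), 0.26 kg. This point is its centre, half-way up.
- bush_mid (a point): Brass bush standing on end, loose, 30 mm outside diameter, 16 mm bore, 30 mm tall, 0.1 kg. This point is its centre, half-way up; z up along the bore.
- magnet: Orange welding magnet with steel edges, 70 x 52 x 24 mm, loose on the bench, to be left alone. Origin under its centre, x along its length.
- offcut: Rusty brown angle-iron offcut, 90 mm long (x), 40 x 40 mm legs, loose on the bench, to be left alone. Origin under its centre.
Mind the look-alikes: they are no part of the job. Leave any brown look-alike of the part that bears plate_lug alone.

How it is judged (in metres and radians):
At the end, for the whole second after the job is handed in: Plate on all shoulders, pins through (4 mm; 3 mm height; 0.06 rad). Tube (yellow half, square to 0.2 rad) and pipe (other half) upright, 48 mm from jig centre; bar level on both, centred, along jig to 0.15 rad (13 mm; 5 mm height). Bush upright within 12 mm of bar middle. All at rest (x of plate_lug in the frame of jig_seat between -0.004 and 0.004 m and y of plate_lug in the frame of jig_seat between -0.004 and 0.004 m and z of plate_lug in the frame of jig_seat between 0.022 and 0.028 m and angle between the x axis of plate_lug and the x axis of jig_seat, either way round below 0.06 rad and angle between plate_lug's own z axis and vertical below 0.04 rad and x of tube_center in the frame of jig_seat between 0.035 and 0.061 m and y of tube_center in the frame of jig_seat between -0.013 and 0.013 m and z of tube_center in the frame of jig_seat between 0.03 and 0.04 m and angle between each of tube_center, pipe_mid, bar_center, bush_mid's own z axis and vertical below 0.06 rad and (angle between the x axis of tube_center and the x axis of jig_seat, either way round below 0.2 rad or angle between the x axis of tube_center and the y axis of jig_seat, either way round below 0.2 rad) and x of pipe_mid in the frame of jig_seat between -0.061 and -0.035 m and y of pipe_mid in the frame of jig_seat between -0.013 and 0.013 m and z of pipe_mid in the frame of jig_seat between 0.03 and 0.04 m and x of bar_center in the frame of jig_seat between -0.013 and 0.013 m and y of bar_center in the frame of jig_seat between -0.013 and 0.013 m and z of bar_center in the frame of jig_seat between 0.07 and 0.08 m and angle between the x axis of bar_center and the x axis of jig_seat, either way round below 0.15 rad and horizontal distance between bush_mid and bar_center below 0.012 m and z of bush_mid in the frame of jig_seat between 0.095 and 0.105 m and linear speed of each of plate, tube, pipe, bar, bush below 0.02 m/s); the robot touches nothing.
It fails at once if the orange magnet is moved by more than 30 mm (distance of magnet from where it was at the start of the episode above 0.03 m).
It fails at once if the rusty angle offcut is moved by more than 30 mm (distance of offcut from where it was at the start of the episode above 0.03 m).
It also fails if it takes over 138 s, if anything falls off the work surface, if the arm or the gripper's body presses on something with over 40 N, if the wrist force passes 120 N, or if a joint passes its speed limit or range.

## Working session

There is one attempt and no reset: what is moved stays moved. The work goes in short steps, Python scripts to look and compute and a tool call to move; the robot and the scene stay as the last step left them, time stands still between calls to the robot, and variables do not carry over. Pictures are saved under pics/ and viewed, and the job is handed in when it is done.

Besides the shell and the picture viewer there is one more tool, called after "Emit:" by a JSON object that holds its "fn" and its "kwargs". apply_moves: Moves the arm, as the interface text tells. Its arguments: {"type":"object","properties":{"series":{"type":"array","items":{"type":"array","items":{"type":"array","items":{"type":"number"}}}},"squeeze":{"type":"number"}},"required":["series"]}

```bash
ls; mkdir -p pics
cat > h.py <<'E'
import numpy as np, cv2
from rig import get_obs, grab_frame, camera_params, ticket, recognise, tip_of
def save(n,f,box=None,s=1):
    im=f[...,::-1]
    if box: im=im[box[1]:box[3],box[0]:box[2]]
    if s!=1: im=cv2.resize(np.ascontiguousarray(im),None,fx=s,fy=s,interpolation=cv2.INTER_CUBIC)
    cv2.imwrite(f'pics/{n}.png',im)
E
python3 - <<'E'
from h import *
o=get_obs();print(o)
for c in("scene","side","wrist"):
    f=grab_frame(c);save(c+"0",f);print(c,camera_params(c))
print(get_obs()["time"])
E
```

```text
pics
{'time': 0.0, 'qpos': array([-1.28867611e+00,  3.09021180e-01,  1.63524137e+00, -1.15144121e-05,
        1.19967239e+00, -6.96982494e-02]), 'dq': array([-0.00106625, -0.00193409,  0.00089955,  0.00038947,  0.0006976 ,
       -0.00185048]), 'joint_efforts': array([-3.63726467e-04, -4.15255523e+01, -2.76665103e+01,  7.11323582e-05,
        1.02691210e-02,  5.78814948e-06]), 'tcp_pos': array([ 215.12645618, -585.95348238,  247.01083703]), 'tcp_rot': array([[ 9.38746217e-01,  3.44608619e-01, -6.62382870e-04],
       [ 3.44609222e-01, -9.38743541e-01,  2.24670637e-03],
       [ 1.52426741e-04, -2.33735036e-03, -9.99997257e-01]]), 'contact_force': array([0.98292433, 0.57033552, 0.04452795]), 'wrist_torque': array([ 0.00332919, -0.03181343, -0.00647804]), 'gripper_width': 1.004240358225995}
scene {'fx': 390.2265853179329, 'fy': 390.2265853179329, 'cx': 280.4423414467384, 'cy': 205.2106511216514, 'eye': array([ 998.92600674, -354.52846171,  716.43769312]), 'attitude': array([[ 0.5873028 , -0.57161895,  0.57299843],
       [ 0.80936118,  0.41753481, -0.41303652],
       [-0.00314728,  0.70634019,  0.70786555]])}
side {'fx': 443.59589332691394, 'fy': 443.59589332691394, 'cx': 280.3673038958308, 'cy': 212.67874632918446, 'eye': array([-66.76709309, 717.62143941, 877.74991537]), 'attitude': array([[-0.79289641,  0.40810664, -0.45250884],
       [-0.60922083, -0.54657786,  0.57454558],
       [-0.01285545,  0.73123294,  0.68200669]])}
wrist {'fx': 338.8779224067809, 'fy': 338.8779224067809, 'cx': 278.1926068207865, 'cy': 202.74367214422747, 'mount': array([[-2.64136403e-04,  9.62379735e-01,  2.71707887e-01,
         6.94324267e+01],
       [ 9.99999301e-01, -5.88894262e-05,  1.18071732e-03,
         9.60138124e-01],
       [ 1.15229915e-03,  2.71708009e-01, -9.62379047e-01,
        -1.25609124e+02],
       [ 0.00000000e+00,  0.00000000e+00,  0.00000000e+00,
         1.00000000e+00]])}
0.15
```

View pics/scene0.png

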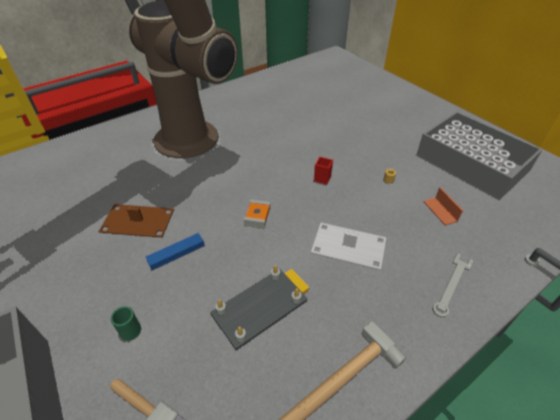

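View pics/side0.png

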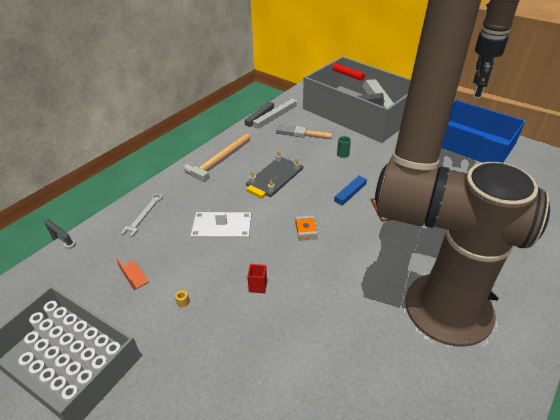

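View pics/wrist0.png

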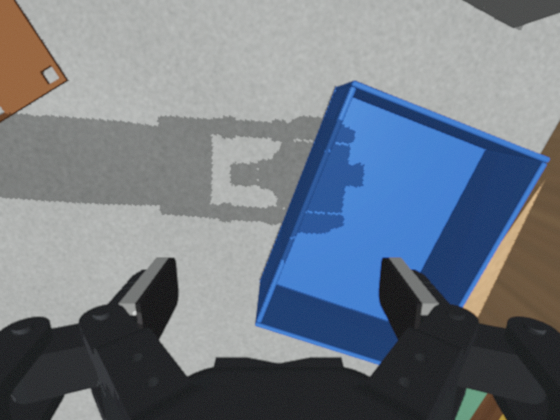

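The scene view shows:
- silver plate (349,246), jig (258,305) with its yellow end at (296,281)
- red tube (323,170), green pipe (125,323), blue bar (175,251), bush (390,176)
- magnet (257,213), offcut (443,206)

Plate candidates are silver (349,246) and the brown look-alike (137,220). By the description it's the silver one. Next I'll localise everything.

```bash
cat >> h.py <<'E'
def ray(cam,uv,o=None):
    p=camera_params(cam); u,v=uv
    d=np.array([(u-p['cx'])/p['fx'],-(v-p['cy'])/p['fy'],-1.0])
    if 'eye' in p: R=np.array(p['attitude']);e=np.array(p['eye'])
    else:
        M=np.array(p['mount']);T=np.eye(4);T[:3,:3]=o['tcp_rot'];T[:3,3]=o['tcp_pos'];W=T@M;R=W[:3,:3];e=W[:3,3]
    d=R@d; return e,d/np.linalg.norm(d)
def onz(cam,uv,z,o=None):
    e,d=ray(cam,uv,o); return e+d*(z-e[2])/d[2]
def tri(rs):
    A=np.zeros((3,3));b=np.zeros(3)
    for e,d in rs:
        P=np.eye(3)-np.outer(d,d);A+=P;b+=P@e
    x=np.linalg.solve(A,b); return x,[float(np.linalg.norm((np.eye(3)-np.outer(d,d))@(x-e))) for e,d in rs]
def proj(cam,X,o=None):
    p=camera_params(cam)
    if 'eye' in p: R=np.array(p['attitude']);e=np.array(p['eye'])
    else:
        M=np.array(p['mount']);T=np.eye(4);T[:3,:3]=o['tcp_rot'];T[:3,3]=o['tcp_pos'];W=T@M;R=W[:3,:3];e=W[:3,3]
    c=R.T@(np.asarray(X,float)-e); return np.array([p['cx']-p['fx']*c[0]/c[2],p['cy']+p['fy']*c[1]/c[2]])
E
python3 - <<'E'
from h import *
np.set_printoptions(precision=1,suppress=True)
f=grab_frame("scene");g=grab_frame("side")
save("plate_s",f,(280,200,420,290),5);save("jig_s",f,(190,250,330,350),5);
Z=dict(jig_seat=30,plate_lug=25,tube_center=30,pipe_mid=30,bar_center=10,bush_mid=15,magnet=0,offcut=0)
for n,z in Z.items():
    for c in("scene","side"):
        for r in tip_of(c,n)[:2]:
            pt=(r['point'][1],r['point'][0]);print(n,c,round(r['conf'],2),np.array(pt),onz(c,pt,z))
print(get_obs()['time'])
E
```

```text
jig_seat scene 0.97 [260.8 300.3] [ 637.5 -143.4   30. ]
jig_seat side 0.59 [274.5 168.5] [ 634.3 -146.7   30. ]
plate_lug scene 0.67 [348.9 238.7] [620.5 112.3  25. ]
plate_lug scene 0.65 [136.7 215.6] [ 261.2 -255.6   25. ]
plate_lug side 0.9 [220.9 216.8] [622.1 112.2  25. ]
plate_lug side 0.24 [273.5 172.4] [ 628.6 -134.2   25. ]
tube_center scene 0.72 [324.4 172.1] [410.9 216.9  30. ]
tube_center side 0.88 [255.7 275.7] [406.8 217.7  30. ]
pipe_mid scene 0.7 [127.8 323.5] [ 529.7 -377.    30. ]
pipe_mid scene 0.41 [322.9 169.8] [401.1 219.9  30. ]
pipe_mid side 0.63 [340.6 145.2] [ 535.8 -378.7   30. ]
bar_center scene 0.94 [176.1 250. ] [ 403.3 -221.2   10. ]
bar_center side 0.87 [351.1 189.4] [ 400.2 -223.6   10. ]
bush_mid scene 0.47 [388.3 178.3] [520.6 352.8  15. ]
bush_mid side 0.7 [182.7 299. ] [508.4 366.8  15. ]
bush_mid side 0.59 [306.6 233. ] [399.3  12.3  15. ]
magnet scene 0.96 [255.9 214.9] [410.4  -7.    0. ]
magnet side 0.64 [183.  298.7] [518.5 359.6   0. ]
magnet side 0.63 [303.9 231.7] [416.3   0.4  -0. ]
offcut scene 0.75 [176.8 250.8] [ 398.  -219.1    0. ]
offcut scene 0.55 [440.7 213.2] [682. 375.   0.]
offcut side 0.73 [133.2 275.6] [671.9 386.4  -0. ]
1.05
```

View pics/plate_s.png

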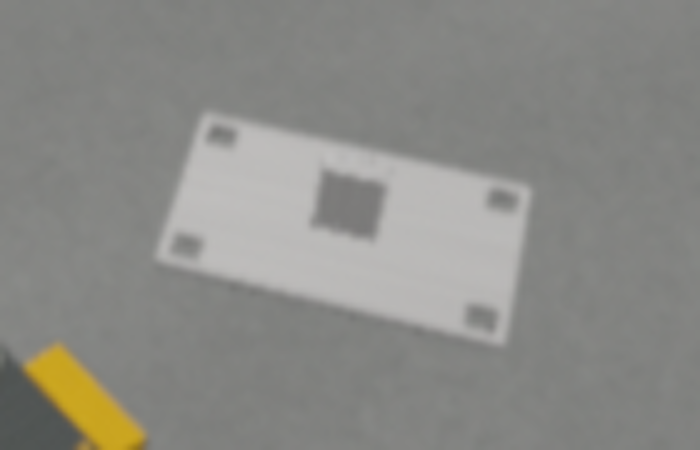

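View pics/jig_s.png

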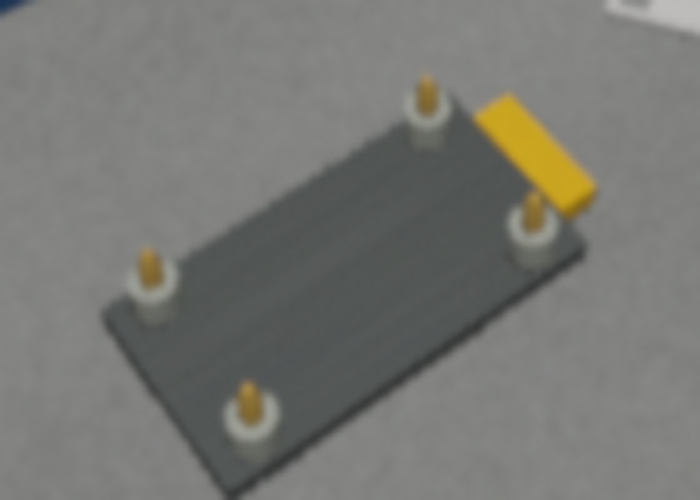

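The crop shows the silver plate flat with its lug up and the square holes at its corners; the choice stands. The jig's yellow block is at its upper right end. Now the yaws.

```bash
cat >> h.py <<'E'
from scipy.optimize import least_squares
def fit(obs,z0,zs_pts,x0):
    """obs: list of (cam,uv,o,local xyz) -> x,y,yaw with fixed z offset"""
    def res(p):
        c,s=np.cos(p[2]),np.sin(p[2]);r=[]
        for (cam,uv,o,L) in obs:
            X=[p[0]+c*L[0]-s*L[1],p[1]+s*L[0]+c*L[1],L[2]]
            r+=list(proj(cam,X,o)-uv)
        return np.array(r)
    q=least_squares(res,x0); return q.x,np.abs(q.fun).reshape(-1,2).max(1)
E
python3 - <<'E'
from h import *
np.set_printoptions(precision=3,suppress=True)
H=[(221,136),(503,199),(187,245),(481,317)]
px=[(280+a/5,200+b/5) for a,b in H]
P=[onz("scene",p,5) for p in px];print(np.array(P))
J=[(428,78),(148,250),(248,383),(534,195)]
pj=[(190+a/5,250+b/5) for a,b in J]
Q=[onz("scene",p,50) for p in pj];print(np.array(Q))
ya=lambda a,b:np.arctan2(b[1]-a[1],b[0]-a[0])
print("plate yaw",ya(P[0],P[1]),ya(P[2],P[3]),np.mean(P,0),[np.linalg.norm(P[i]-P[j]) for i,j in((0,1),(2,3),(0,2),(1,3))])
print("jig yaw",ya(Q[1],Q[0]),ya(Q[2],Q[3]),np.mean(Q,0),[np.linalg.norm(Q[i]-Q[j]) for i,j in((0,1),(2,3),(0,3),(1,2))])
E
```

```text
[[547.222 102.249   5.   ]
 [656.168 183.938   5.   ]
 [589.432  45.573   5.   ]
 [698.569 125.655   5.   ]]
[[ 597.804  -78.555   50.   ]
 [ 600.317 -213.938   50.   ]
 [ 670.723 -211.905   50.   ]
 [ 668.955  -77.53    50.   ]]
plate yaw 0.6433853055265558 0.6330357368086487 [622.848 114.354   5.   ] [np.float64(136.17025953047772), np.float64(135.36628936424918), np.float64(70.66672016670988), np.float64(72.07481872952337)]
jig yaw 1.5893576045767037 1.583950700726097 [ 634.45  -145.482   50.   ] [np.float64(135.40609503089092), np.float64(134.38650349732472), np.float64(71.15837720699906), np.float64(70.4348946387902)]
```

Emit:
{"fn": "apply_moves", "kwargs": {"series": [[[17,18,-1,0,0,0.6,1],[17,18,-1,0,0,0.6,1],[17,18,-1,0,0,0.6,1],[17,18,-1,0,0,0.6,1],[17,18,-1,0,0,0.6,1]]]}}

```text
time: 1.55
tcp_pos: [386.5, -405.1, 238.4]
tcp_rot: [[0.578, 0.816, 0.001], [0.816, -0.578, -0.0], [0.0, 0.001, -1.0]]
contact_force: [0.7, -0.8, 0.7]
gripper_width: 1.0
```

Emit:
{"fn": "apply_moves", "kwargs": {"series": [[[12,13,-2,0,0,0.6,1],[12,13,-2,0,0,0.63,1],[16,17,-2,0,0,0.63,1],[17,18,-2,0,0,0.63,1],[17,18,-2,0,0,0.63,1]]]}}

```text
time: 2.05
tcp_pos: [557.5, -223.8, 218.6]
tcp_rot: [[-0.017, 1.0, 0.001], [1.0, 0.017, -0.0], [-0.0, 0.001, -1.0]]
contact_force: [0.8, -1.0, 0.2]
gripper_width: 0.998
```

Emit:
{"fn": "apply_moves", "kwargs": {"series": [[[7.5,7,-2,0,0,0,1],[7.8,8,-2,0,0,0,1],[7.8,8,-2,0,0,0,1]]]}}

```text
time: 2.35
tcp_pos: [637.8, -139.7, 197.6]
tcp_rot: [[-0.021, 1.0, 0.002], [1.0, 0.021, 0.001], [0.001, 0.002, -1.0]]
contact_force: [-1.0, -0.1, 0.4]
gripper_width: 0.999
```

Run:
```python
from h import *
o=get_obs();f=grab_frame("wrist");save("jig_w",f);print(o['time'],o['tcp_pos'],o['tcp_rot'])
np.save("jig_o.npy",o,allow_pickle=True);cv2.imwrite("jig_w.png",f[...,::-1])
for x in [(68,36,50),(68,-36,50),(-68,36,50),(-68,-36,50)]:
    c,s=np.cos(1.587),np.sin(1.587);print(x,proj("wrist",[635+c*x[0]-s*x[1],-146+s*x[0]+c*x[1],x[2]],o))
```

```text
2.35 [ 637.78779313 -139.69018334  197.62800168] [[-0.0205837   0.99978678  0.00164755]
 [ 0.99978737  0.02058162  0.00126909]
 [ 0.00123491  0.00167332 -0.99999784]]
(68, 36, 50) [227.46886822 115.99667032]
(68, -36, 50) [319.58470276 116.38109696]
(-68, 36, 50) [233.02742335 273.72702695]
(-68, -36, 50) [313.91331111 273.92541993]
```

View pics/jig_w.png

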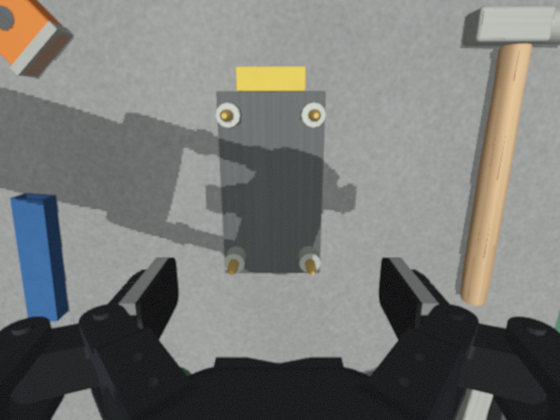

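Run:
```python
from h import *
o=get_obs();f=grab_frame("wrist");print(o['tcp_pos'],o['dq'])
import pickle;pickle.dump((o,f),open("jig.pkl","wb"))
a=cv2.resize(np.ascontiguousarray(f[90:140,205:335,::-1]),None,fx=6,fy=6,interpolation=cv2.INTER_CUBIC)
b=cv2.resize(np.ascontiguousarray(f[240:290,205:335,::-1]),None,fx=6,fy=6,interpolation=cv2.INTER_CUBIC)
cv2.imwrite("pics/jz.png",np.vstack([a,b]))
```

```text
[ 637.90825124 -139.46355566  197.41909621] [-0.0594489  -0.03842673  0.04206882 -0.04188995  0.02539848 -0.05102034]
```

View pics/jz.png

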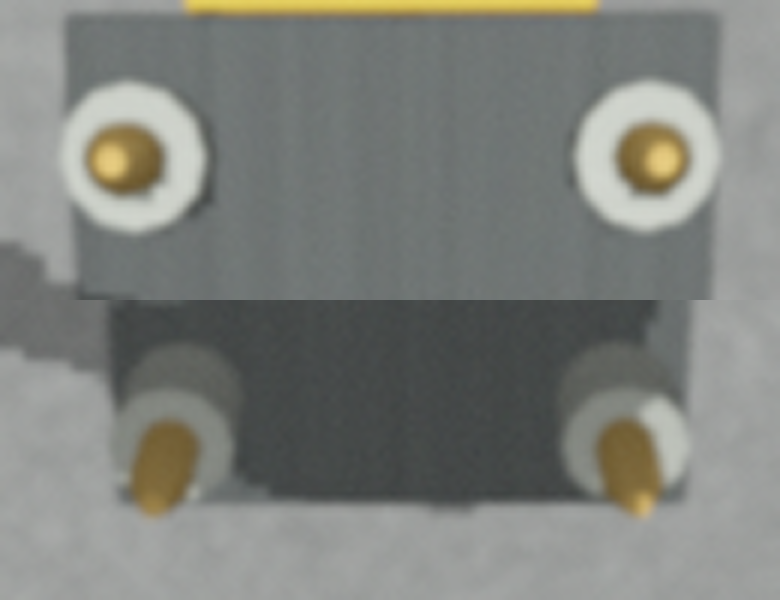

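Run:
```python
from h import *
import pickle
np.set_printoptions(precision=4,suppress=True)
o,f=pickle.load(open("jig.pkl","rb"))
S=[(1,1),(1,-1),(-1,1),(-1,-1)]
U=[(222.8,116.4),(314.8,115.9),(230.2,273.4),(311.8,273.4)]
V=[(227.1,115.8),(312.6,115.8),(233.4,263.4),(308.9,263.9)]
A=[("wrist",np.array(u),o,(68*a,36*b,50)) for u,(a,b) in zip(U,S)]
B=[("wrist",np.array(u),o,(68*a,36*b,30)) for u,(a,b) in zip(V,S)]
for X in(A,B,A+B): print(*fit(X,0,0,[635,-146,1.587]))
Q=[(428,78),(534,195),(148,250),(248,383)]
C=[("scene",np.array((190+a/5-.4,250+b/5-.4)),None,(68*i,36*j,50)) for (a,b),(i,j) in zip(Q,S)]
print(*fit(C,0,0,[635,-146,1.587]))
print(get_obs()['tcp_pos'],get_obs()['dq'])
```

```text
[ 632.1665 -145.5686    1.5974] [0.2136 0.2914 0.5937 0.3961]
[ 632.2673 -145.7678    1.5926] [0.1601 0.3039 0.6306 0.1974]
[ 632.213  -145.6619    1.5952] [0.2197 0.4152 0.608  0.5231 0.4031 0.5156 0.6162 0.3324]
[ 633.1262 -145.5114    1.589 ] [0.2895 0.334  0.2527 0.5306]
[ 636.302  -141.6645  197.7345] [-0.0572 -0.03    0.0274 -0.0341  0.0149 -0.0159]
```

Run:
```python
from h import *
for i in range(3):
    o=get_obs();f=grab_frame("wrist");print(o['tcp_pos'],np.abs(o['dq']).max())
import pickle;pickle.dump((o,f),open("jig.pkl","wb"))
a=cv2.resize(np.ascontiguousarray(f[90:140,205:335,::-1]),None,fx=6,fy=6,interpolation=cv2.INTER_CUBIC)
b=cv2.resize(np.ascontiguousarray(f[240:290,205:335,::-1]),None,fx=6,fy=6,interpolation=cv2.INTER_CUBIC)
cv2.imwrite("pics/jz2.png",np.vstack([a,b]))
```

```text
[ 636.3019991  -141.66447903  197.73453467] 0.057228042881937384
[ 635.32265183 -143.32450007  198.10344669] 0.041299345702463935
[ 634.81061797 -144.39709684  198.42831891] 0.028347793725086345
```

View pics/jz2.png

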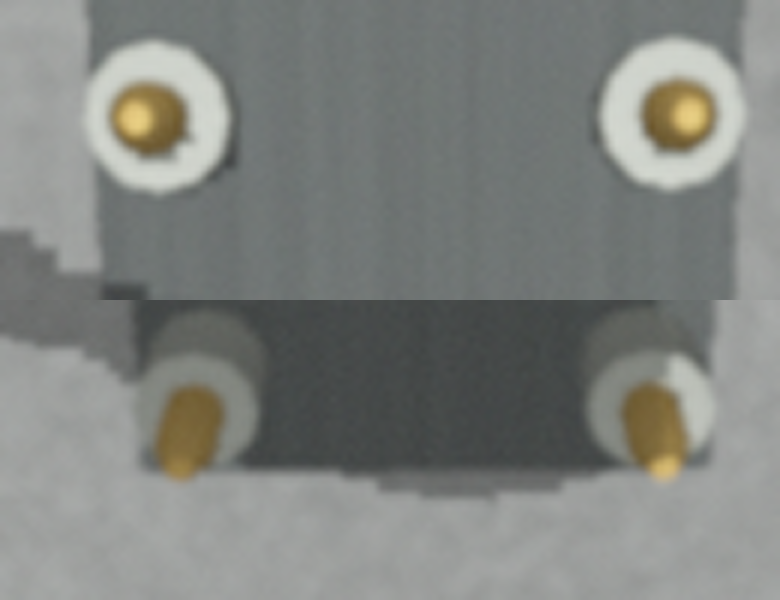

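Run:
```python
from h import *
import pickle
np.set_printoptions(precision=4,suppress=True)
o,f=pickle.load(open("jig.pkl","rb"))
S=[(1,1),(1,-1),(-1,1),(-1,-1)]
cv=lambda l:[np.array((205+(x+.5)/6-.5,(90+(y+.5)/6-.5) if y<300 else 240+(y-300+.5)/6-.5)) for x,y in l]
U=cv([(131,117),(690,115),(180,468),(663,467)]);V=cv([(157,116),(672,113),(197,410),(650,408)])
A=[("wrist",np.array(u),o,(68*a,36*b,50)) for u,(a,b) in zip(U,S)]
B=[("wrist",np.array(u),o,(68*a,36*b,30)) for u,(a,b) in zip(V,S)]
for X in(A,B,A+B): print(*fit(X,0,0,[635,-146,1.587]))
print(np.arctan2(o['tcp_rot'][1,0],o['tcp_rot'][0,0]), get_obs()['time'])
```

```text
[ 632.0327 -145.4797    1.5944] [0.4562 0.2938 0.3596 0.1744]
[ 632.2503 -145.3997    1.5941] [0.1314 0.1804 0.3634 0.3082]
[ 632.1343 -145.4423    1.5943] [0.5965 0.311  0.2794 0.2806 0.2818 0.0961 0.4738 0.195 ]
1.5879631548813704 2.6
```

Emit:
{"fn": "apply_moves", "kwargs": {"series": [[[-1,22,0,0,0,-0.7,1],[-1,22,0,0,0,-0.7,1],[-1,22,0,0,0,-0.7,1],[-1,22,0,0,0,-0.7,1],[-1,22,0,0,0,-0.7,1]]]}}

```text
time: 3.1
tcp_pos: [623.8, 76.0, 199.5]
tcp_rot: [[0.637, 0.771, 0.0], [0.771, -0.637, -0.0], [-0.0, 0.0, -1.0]]
contact_force: [-0.1, -0.8, 0.6]
gripper_width: 1.0
```

Emit:
{"fn": "apply_moves", "kwargs": {"series": [[[-0.3,3.6,0,0,0,-0.15,1],[-0.3,3.6,0,0,0,-0.25,1],[-0.3,3.6,0,0,0,-0.25,1],[-0.3,3.6,0,0,0,-0.25,1],[-0.3,3.6,0,0,0,-0.25,1]]]}}

```text
time: 3.6
tcp_pos: [620.9, 110.2, 199.8]
tcp_rot: [[0.808, 0.589, 0.0], [0.589, -0.808, -0.001], [-0.0, 0.001, -1.0]]
contact_force: [-0.3, -0.7, 0.5]
gripper_width: 1.001
```

Run:
```python
from h import *
o=get_obs();f=grab_frame("wrist");print(o['time'],o['tcp_pos'],np.arctan2(o['tcp_rot'][1,0],o['tcp_rot'][0,0]),np.abs(o['dq']).max())
import pickle;pickle.dump((o,f),open("plate.pkl","wb"))
save("plate_w",f)
```

```text
3.6 [620.8624372  110.24678556 199.80840394] 0.6297053841844651 0.0056981890316331486
```

View pics/plate_w.png

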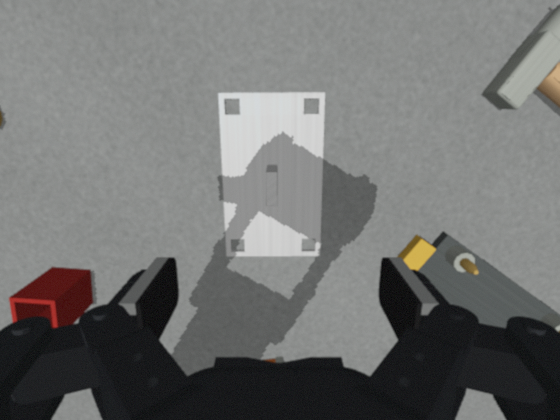

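Run:
```python
from h import *
import pickle
o,f=pickle.load(open("plate.pkl","rb"))
a=cv2.resize(np.ascontiguousarray(f[85:135,210:335,::-1]),None,fx=6,fy=6,interpolation=cv2.INTER_CUBIC)
b=cv2.resize(np.ascontiguousarray(f[220:265,210:335,::-1]),None,fx=6,fy=6,interpolation=cv2.INTER_CUBIC)
cv2.imwrite("pics/pz.png",np.vstack([a,b]))
```

```text
(no output)
```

View pics/pz.png

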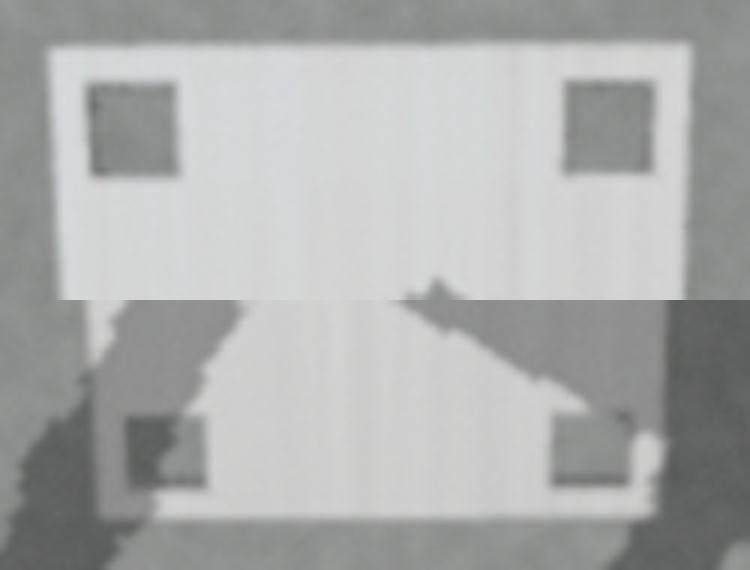

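Run:
```python
from h import *
import pickle
np.set_printoptions(precision=4,suppress=True)
o,f=pickle.load(open("plate.pkl","rb"))
S=[(1,1),(1,-1),(-1,1),(-1,-1)]
cv=lambda l:[np.array((210+(x+.5)/6-.5,(85+(y+.5)/6-.5) if y<300 else 220+(y-300+.5)/6-.5)) for x,y in l]
U=cv([(132,129),(609,127),(165,452),(591,450)]);V=cv([(49,47),(692,44),(97,520),(655,518)])
A=[("wrist",u,o,(68*a,36*b,5)) for u,(a,b) in zip(U,S)]
B=[("wrist",u,o,(80*a,48*b,5)) for u,(a,b) in zip(V,S)]
for X in(A,B,A+B): print(*fit(X,0,0,[622,113,.63]))
o=get_obs();print(o['tcp_pos'],np.arctan2(o['tcp_rot'][1,0],o['tcp_rot'][0,0]))
```

```text
[619.6778 115.7081   0.6334] [0.1421 0.1583 0.1496 0.1314]
[619.3652 115.6725   0.6309] [0.1518 0.3151 0.2991 0.2859]
[619.5204 115.6903   0.6319] [0.173  0.1736 0.0911 0.314  0.1397 0.3098 0.376  0.4482]
[620.8824 110.4343 199.7192] 0.6294936984999723
```

Emit:
{"fn": "apply_moves", "kwargs": {"series": [[[0,0.4,-4,0,0,0,1],[0,0.4,-8,0,0,0,1],[0,0.4,-12,0,0,0,1],[0,0.4,-14,0,0,0,1],[0,0.4,-14,0,0,0,1]]]}}

```text
time: 4.15
tcp_pos: [617.2, 113.0, 55.3]
tcp_rot: [[0.809, 0.588, -0.009], [0.588, -0.809, -0.002], [-0.008, -0.004, -1.0]]
contact_force: [-1.0, 0.8, -0.9]
gripper_width: 1.004
```

Run:
```python
from h import *
o=get_obs();f=grab_frame("wrist");print(o['time'],o['tcp_pos'],np.abs(o['dq']).max())
save("plate_w2",f)
```

```text
4.15 [617.22216589 113.03896257  55.33425477] 0.05210452479358705
```

View pics/plate_w2.png

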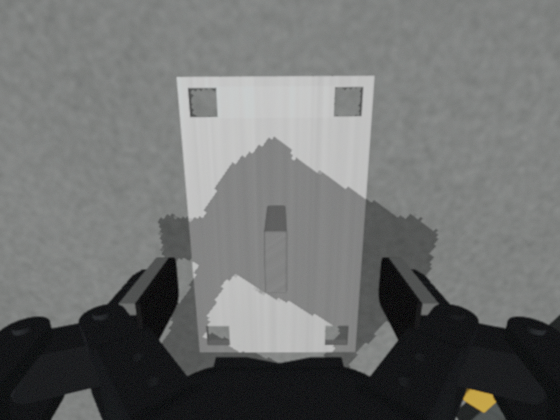

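Run:
```python
from h import *
o=get_obs();print(o['tcp_pos'])
o['tcp_pos']=np.array([617.22,113.04,55.33])
for p in [(275.5,262)]:
    print(onz("wrist",p,45,o))
print(onz("wrist",(275,218),25,o), np.arctan2(o['tcp_rot'][1,0],o['tcp_rot'][0,0]))
X=o['tcp_pos']+o['tcp_rot']@np.array([0,0,-2]);print(proj("wrist",X,o))
```

```text
[619.36729318 113.42375719  57.83640297]
[620.09117118 115.54305858  45.        ]
[630.85878987 123.878512    25.        ] 0.6289878663463224
[276.05555679 283.95822435]
```

Emit:
{"fn": "apply_moves", "kwargs": {"series": [[[0.1,0.15,-2,0,0,0,1],[0.1,0.15,-3.2,0,0,0,1],[0.1,0.15,-3.2,0,0,0,1],[0.1,0.15,-3.2,0,0,0,0.3],[0.1,0.15,-3.2,0,0,0,-1]]], "squeeze": 60}}

```text
time: 4.7
tcp_pos: [621.4, 115.0, 27.2]
tcp_rot: [[0.809, 0.588, -0.002], [0.588, -0.809, -0.001], [-0.002, -0.0, -1.0]]
contact_force: [0.0, 0.7, -0.0]
gripper_width: 0.693
```

Emit:
{"fn": "apply_moves", "kwargs": {"series": [[[0,0,0,0,0,0,-1],[0,0,0,0,0,0,-1],[0,0,0,0,0,0,-1],[0,0,0,0,0,0,-1],[0,0,0,0,0,0,-1]]]}}

```text
time: 5.2
tcp_pos: [621.4, 115.9, 28.1]
tcp_rot: [[0.809, 0.588, -0.002], [0.588, -0.809, 0.0], [-0.001, -0.001, -1.0]]
contact_force: [-2.4, 3.6, 6.2]
gripper_width: 0.112
```

Emit:
{"fn": "apply_moves", "kwargs": {"series": [[[0,0,1,0,0,0,-1],[0,0,4,0,0,0,-1],[0,0,8,0,0,0,-1],[0,0,10,0,0,0,-1],[0,0,10,0,0,0,-1]]], "squeeze": 90}}

```text
time: 5.7
tcp_pos: [623.9, 115.7, 131.2]
tcp_rot: [[0.809, 0.588, 0.005], [0.588, -0.809, 0.0], [0.004, 0.003, -1.0]]
contact_force: [1.2, 0.1, -6.6]
gripper_width: 0.101
```

Run:
```python
from h import *
for i in range(3):
    o=get_obs();f=grab_frame("wrist")
print(o['time'],o['tcp_pos'],np.abs(o['dq']).max(),o['contact_force'],o['wrist_torque'],o['gripper_width'])
import pickle;pickle.dump((o,f),open("held.pkl","wb"))
save("held",f)
```

```text
5.8 [620.15669971 115.40050089 126.6638849 ] 0.032020956452307396 [-0.67811247 -0.84558326 -7.63131776] [0.02872586 0.01917741 0.00925549] 0.10441854426458036
```

View pics/held.png

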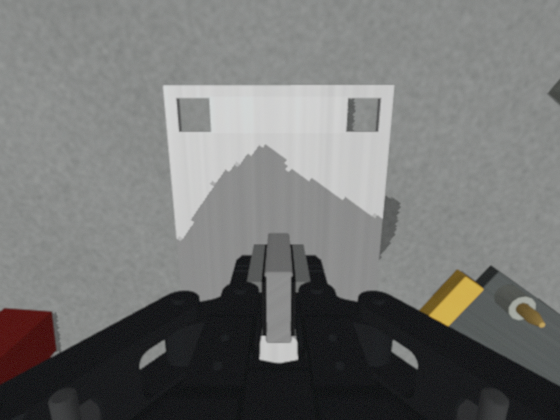

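Run:
```python
from h import *
import pickle
o,f=pickle.load(open("held.pkl","rb"))
cv2.imwrite("pics/hz.png",cv2.resize(np.ascontiguousarray(f[75:145,155:405,::-1]),None,fx=3,fy=3,interpolation=cv2.INTER_CUBIC))
```

```text
(no output)
```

View pics/hz.png

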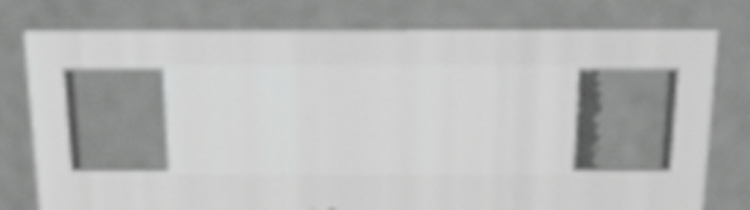

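Run:
```python
from h import *
np.set_printoptions(precision=4,suppress=True)
I=dict(tcp_rot=np.eye(3),tcp_pos=np.zeros(3))
pts=[((65,70),75,-43),((163,69.5),75,-29),((168,169.5),61,-29),((72,170),61,-43),((580,69),75,29),((678,69),75,43),((671,169.5),61,43),((575,169),61,29),((25,30),80,-48),((718,30),80,48)]
for z in(21,23.1,25):
    ob=[("wrist",np.array((155+(a+.5)/3-.5,75+(b+.5)/3-.5)),I,(x,y,z)) for (a,b),x,y in pts]
    print(z,*fit(ob,0,0,[0,0,0]))
# jig in tool frame at its own view
o=dict(tcp_rot=None)
import pickle
o,f=pickle.load(open("jig.pkl","rb"))
R=o['tcp_rot'];print("jig view tcp",o['tcp_pos'], R[:, 2])
```

```text
21 [-1.9441  1.0261 -0.0005] [1.8828 0.689  0.7878 1.4499 0.6547 1.8797 1.4815 0.8507 1.7839 1.7824]
23.1 [-1.9081  1.0271 -0.0005] [0.4871 0.3489 0.4592 0.2173 0.3379 0.4071 0.2314 0.4557 0.2551 0.1062]
25 [-1.8765  1.0279 -0.0005] [0.8889 1.1814 1.2903 1.1789 1.2122 0.89   1.1459 1.2854 1.3697 1.3698]
jig view tcp [ 634.8106 -144.3971  198.4283] [-0.0001 -0.0011 -1.    ]
```

Emit:
{"fn": "apply_moves", "kwargs": {"series": [[[0.2,-2,0,0,0,0.08,-1],[0.4,-6,0,0,0,0.22,-1],[0.5,-10,0,0,0,0.36,-1],[0.6,-14,0,0,0,0.5,-1],[0.8,-17,0,0,0,0.62,-1]]]}}

```text
time: 6.35
tcp_pos: [624.3, -56.8, 121.8]
tcp_rot: [[0.312, 0.95, -0.012], [0.95, -0.312, -0.005], [-0.008, -0.01, -1.0]]
contact_force: [0.6, 0.1, -7.1]
gripper_width: 0.104
```

```bash
cat >> h.py <<'E'
def st():
    o=get_obs();print(round(o['time'],2),np.round(o['tcp_pos'],1),'yaw %.4f'%np.arctan2(o['tcp_rot'][1,0],o['tcp_rot'][0,0]),'tilt',np.round(o['tcp_rot'][:2,2],4),'F',np.round(o['contact_force'],1),'T',np.round(o['wrist_torque'],2),'w %.3f'%o['gripper_width'],'dq %.3f'%np.abs(o['dq']).max());return o
E
python3 -c "
from h import *
st()"
```

```text
6.35 [624.3 -56.8 121.8] yaw 1.2533 tilt [-0.0119 -0.0047] F [ 0.6  0.1 -7.1] T [0.02 0.   0.04] w 0.104 dq 1.626
```

Remaining: dx +0.7 cm, dy −8.7 cm, yaw +0.34.

Emit:
{"fn": "apply_moves", "kwargs": {"series": [[[0.3,-3.5,0.3,0,0,0.14,-1],[0.6,-6.5,0.5,0,0,0.26,-1],[0.7,-8.6,0.5,0,0,0.34,-1],[0.7,-8.7,0.5,0,0,0.34,-1],[0.7,-8.7,0.5,0,0,0.34,-1]]]}}

```text
time: 6.85
tcp_pos: [629.0, -143.8, 123.7]
tcp_rot: [[-0.02, 1.0, -0.015], [1.0, 0.02, -0.006], [-0.006, -0.015, -1.0]]
contact_force: [0.2, -0.2, -6.8]
gripper_width: 0.104
```

Run:
```python
from h import *
st()
f=grab_frame("scene");g=grab_frame("side");save("a_s",f,(170,190,340,350),3);save("a_d",g,(200,100,360,240),3)
for i in range(3): grab_frame("side")
st()
```

```text
6.85 [ 629.  -143.8  123.7] yaw 1.5909 tilt [-0.0153 -0.0063] F [ 0.2 -0.2 -6.8] T [0.01 0.04 0.04] w 0.104 dq 0.028
7.1 [ 630.8 -142.6  126.1] yaw 1.5944 tilt [-0.011  -0.0078] F [-0.6  0.2 -7.6] T [ 0.03  0.   -0.  ] w 0.099 dq 0.007
```

View pics/a_s.png

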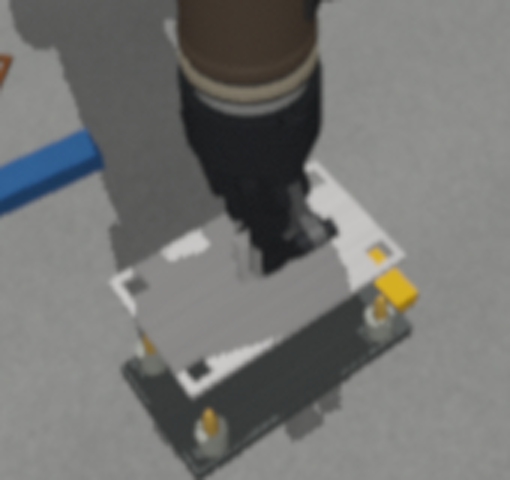

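View pics/a_d.png

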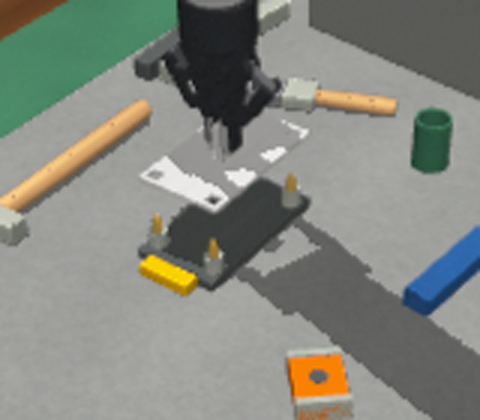

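Emit:
{"fn": "apply_moves", "kwargs": {"series": [[[0,-0.1,-2,0.008,-0.011,0,-1],[0,-0.1,-4,0.008,-0.011,0,-1],[0,-0.1,-4,0.008,-0.011,0,-1],[0,-0.1,-4,0.008,-0.011,0,-1],[0,-0.1,-4,0.008,-0.011,0,-1]]]}}

```text
time: 7.6
tcp_pos: [632.1, -143.6, 87.5]
tcp_rot: [[-0.024, 1.0, 0.003], [1.0, 0.024, -0.001], [-0.001, 0.003, -1.0]]
contact_force: [0.3, 1.0, -6.5]
gripper_width: 0.107
```

Run:
```python
from h import *
st()
f=grab_frame("scene");g=grab_frame("side");save("b_s",f,(190,220,340,350),4);save("b_d",g,(220,120,330,220),5)
st()
```

```text
7.6 [ 632.1 -143.6   87.5] yaw 1.5948 tilt [ 0.0025 -0.0006] F [ 0.3  1.  -6.5] T [ 0.06 -0.04 -0.02] w 0.107 dq 0.011
7.7 [ 632.2 -143.8   87.8] yaw 1.5946 tilt [ 0.003  -0.0007] F [-0.2  0.3 -6.1] T [-0.02 -0.05  0.01] w 0.105 dq 0.004
```

View pics/b_s.png

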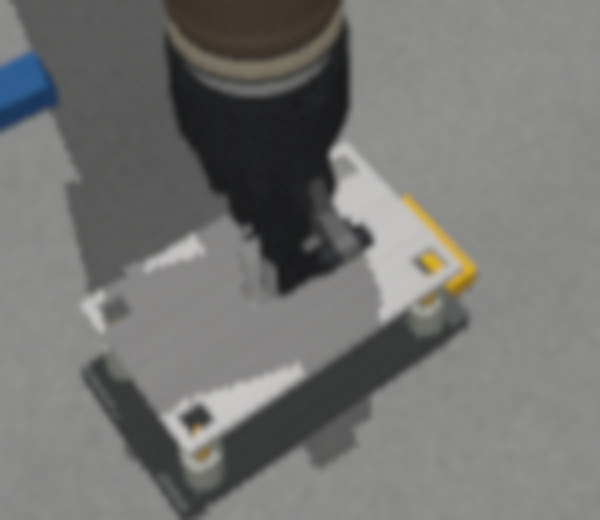

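View pics/b_d.png

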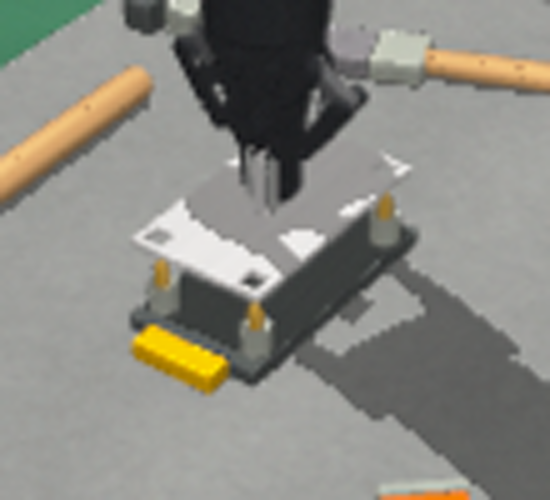

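Run:
```python
from h import *
np.set_printoptions(precision=4,suppress=True)
z=87.6-28.1+5
S=[(1,1),(1,-1),(-1,1),(-1,-1)]
H=[(343,164),(430,262),(117,306),(197,417)]
ob=[("scene",np.array((190+(a+.5)/4-.5,220+(b+.5)/4-.5)),None,(68*i,36*j,z)) for (a,b),(i,j) in zip(H,S)]
print(*fit(ob,0,0,[633,-145,1.59]))
# side: plate near end holes and jig pins
D=[((253,280),(1,1),z),((158,236),(1,-1),z)]
ob=[("side",np.array((220+(a+.5)/5-.5,120+(b+.5)/5-.5)),None,(68*i,36*j,z)) for (a,b),(i,j),z in D]
print("side plate",*fit(ob,0,0,[633,-145,1.59]))
D=[((257,302),(1,1),50),((161,259),(1,-1),50),((386,194),(-1,1),50)]
ob=[("side",np.array((220+(a+.5)/5-.5,120+(b+.5)/5-.5)),None,(68*i,36*j,z)) for (a,b),(i,j),z in D]
print("side jig",*fit(ob,0,0,[633,-145,1.59]))
```

```text
[ 634.785  -145.6668    1.5934] [0.5949 0.2957 0.3697 0.2258]
side plate [ 632.276  -144.4714    1.587 ] [0.0895 0.0977]
side jig [ 628.9398 -142.1734    1.5905] [0.2485 0.1328 0.3304]
```

Emit:
{"fn": "apply_moves", "kwargs": {"series": [[[-0.15,0,-0.5,0,-0.003,0,-1],[-0.15,0,-1.0,0,-0.003,0,-1],[-0.15,0,-1.5,0,-0.003,0,-1],[-0.15,0,-1.5,0,-0.003,0,-1],[-0.15,0,-1.5,0,-0.003,0,-1]]]}}

```text
time: 8.2
tcp_pos: [630.3, -143.7, 72.2]
tcp_rot: [[-0.024, 1.0, 0.005], [1.0, 0.024, -0.0], [-0.001, 0.005, -1.0]]
contact_force: [-0.4, -0.9, -7.4]
gripper_width: 0.106
```

Run:
```python
from h import *
st()
f=grab_frame("scene");g=grab_frame("side");save("c_s",f,(190,220,340,350),4);save("c_d",g,(220,120,330,220),5)
st()
```

```text
8.2 [ 630.3 -143.7   72.2] yaw 1.5946 tilt [ 0.0049 -0.0004] F [-0.4 -0.9 -7.4] T [-0.07 -0.02 -0.  ] w 0.106 dq 0.007
8.3 [ 630.9 -143.9   72.8] yaw 1.5945 tilt [ 0.0062 -0.0008] F [-1.   1.  -6.8] T [-0.    0.01  0.02] w 0.103 dq 0.004
```

View pics/c_s.png

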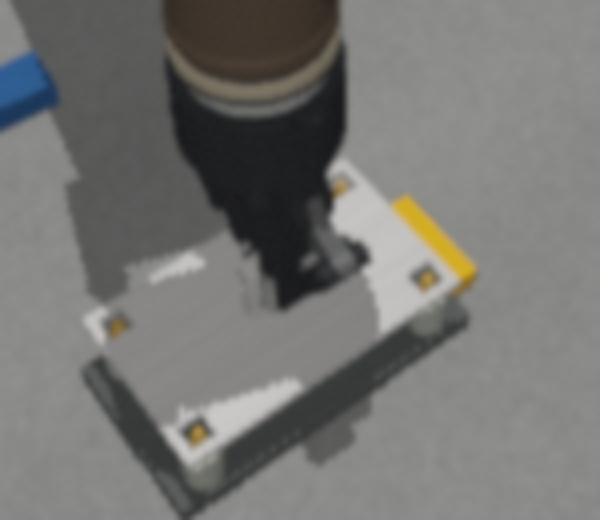

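View pics/c_d.png

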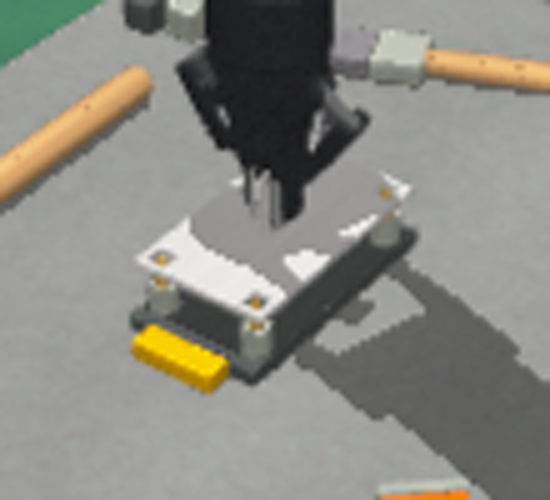

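All four pin tips sit centred in their holes. Lowering further.

Emit:
{"fn": "apply_moves", "kwargs": {"series": [[[0,0,-0.4,0,-0.005,0,-1],[0,0,-0.8,0,-0.005,0,-1],[0,0,-1.2,0,-0.005,0,-1],[0,0,-1.2,0,-0.005,0,-1]]]}}

```text
time: 8.7
tcp_pos: [629.9, -143.6, 59.6]
tcp_rot: [[-0.024, 1.0, 0.009], [1.0, 0.024, -0.0], [-0.0, 0.009, -1.0]]
contact_force: [-0.8, -0.1, -7.8]
gripper_width: 0.098
```

Run:
```python
from h import *
st()
f=grab_frame("scene");save("d_s",f,(190,220,340,350),4)
st()
```

```text
8.7 [ 629.9 -143.6   59.6] yaw 1.5945 tilt [ 0.009  -0.0001] F [-0.8 -0.1 -7.8] T [0.02 0.06 0.03] w 0.098 dq 0.008
8.75 [ 630.3 -143.6   60. ] yaw 1.5945 tilt [ 0.0097 -0.0003] F [-0.4  0.1 -6.9] T [-0.    0.03  0.01] w 0.104 dq 0.006
```

View pics/d_s.png

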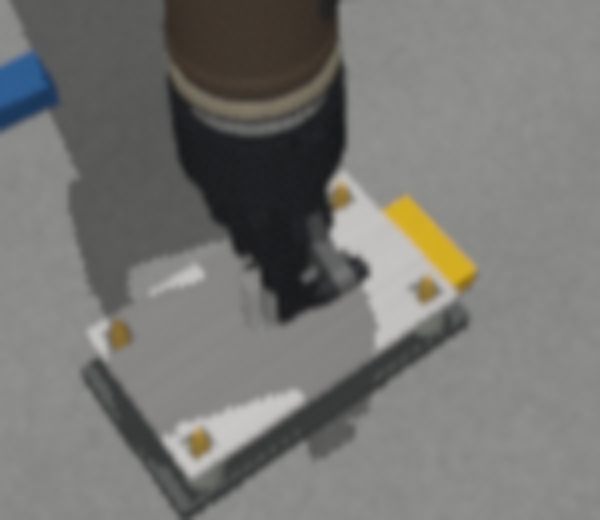

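Emit:
{"fn": "apply_moves", "kwargs": {"series": [[[0,0,-0.1,0,0.01,0,-1],[0,0,-0.2,0,0.01,0,-1],[0,0,-0.25,0,0.01,0,-1]]]}}

```text
time: 9.05
tcp_pos: [630.6, -143.7, 58.2]
tcp_rot: [[-0.024, 1.0, -0.0], [1.0, 0.024, -0.0], [-0.0, -0.0, -1.0]]
contact_force: [-2.1, 1.3, -0.9]
gripper_width: 0.104
```

```bash
python3 -c "
from h import *
st()"
```

```text
9.05 [ 630.6 -143.7   58.2] yaw 1.5947 tilt [-0.     -0.0004] F [-2.1  1.3 -0.9] T [ 0.07  0.35 -0.02] w 0.104 dq 0.002
```

Weight taken up by the shoulders. I'll open, then rise.

Emit:
{"fn": "apply_moves", "kwargs": {"series": [[[0,0,0,0,0,0,0],[0,0,0,0,0,0,0],[0,0,0,0,0,0,0],[0,0,0,0,0,0,0],[0,0,2,0,0,0,0]]]}}

```text
time: 9.55
tcp_pos: [628.2, -143.0, 75.7]
tcp_rot: [[-0.024, 1.0, -0.006], [1.0, 0.024, 0.001], [0.001, -0.006, -1.0]]
contact_force: [-0.8, 0.4, -0.4]
gripper_width: 0.5
```

Emit:
{"fn": "apply_moves", "kwargs": {"series": [[[0,0,4,0,0,0,0],[0,0,9,0,0,0,0.5],[-2,4,13,0,0,0,1],[-4,8,14,0,0,0,1],[-6,12,14,0,0,0,1]]]}}

```text
time: 10.05
tcp_pos: [570.4, -22.7, 220.1]
tcp_rot: [[-0.022, 1.0, 0.003], [1.0, 0.022, 0.001], [0.0, 0.003, -1.0]]
contact_force: [1.0, 0.3, 0.3]
gripper_width: 1.003
```

Run:
```python
from h import *
st()
f=grab_frame("scene");g=grab_frame("side");save("e_s",f,(190,220,340,350),4);save("e_d",g,(220,120,330,220),5)
st()
```

```text
10.05 [570.4 -22.7 220.1] yaw 1.5927 tilt [0.0029 0.0005] F [1.  0.3 0.3] T [-0.01 -0.07  0.01] w 1.003 dq 0.713
10.15 [565.8 -18.5 216.8] yaw 1.5989 tilt [-0.0064  0.0035] F [-0.2 -1.3 -0.2] T [-0.01 -0.01 -0.01] w 1.002 dq 0.070
```

View pics/e_s.png

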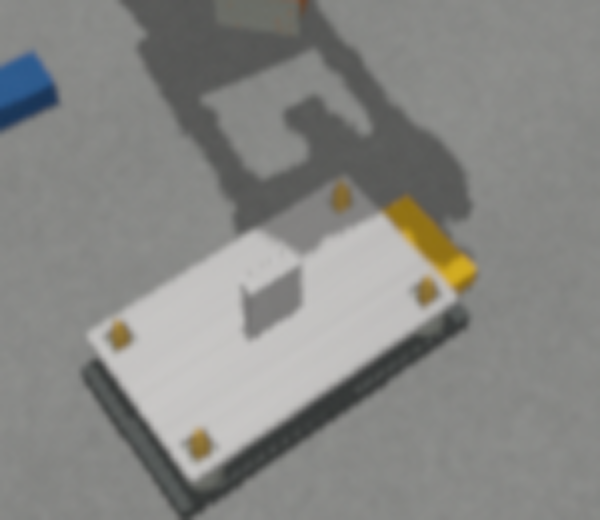

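View pics/e_d.png

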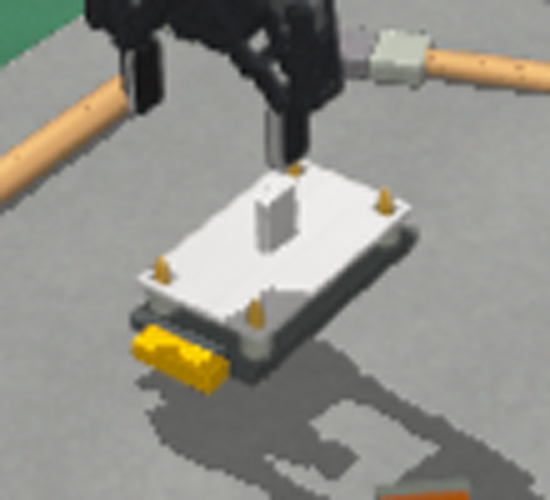

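The plate is seated with pins through all four holes. Next, the tube.

Emit:
{"fn": "apply_moves", "kwargs": {"series": [[[-14,20,-1,0,0,0,1],[-14,20,-1,0,0,0,1],[-14,20,-1,0,0,0,1],[-14,20,-1,0,0,0,1],[-14,20,-1,0,0,0,1]]]}}

```text
time: 10.65
tcp_pos: [425.1, 182.4, 206.9]
tcp_rot: [[-0.027, 1.0, -0.005], [1.0, 0.027, 0.004], [0.004, -0.005, -1.0]]
contact_force: [0.6, 1.3, 0.3]
gripper_width: 0.999
```

Emit:
{"fn": "apply_moves", "kwargs": {"series": [[[-1.7,2.8,0,0,0,0,1],[-1.7,2.8,0,0,0,0,1],[-1.7,2.8,0,0,0,0,1],[-1.7,2.8,0,0,0,0,1]]]}}

```text
time: 11.05
tcp_pos: [409.1, 209.7, 207.1]
tcp_rot: [[-0.026, 1.0, -0.004], [1.0, 0.026, 0.003], [0.003, -0.004, -1.0]]
contact_force: [-0.2, -0.1, 0.2]
gripper_width: 1.0
```

Run:
```python
from h import *
import pickle
o=st();f=grab_frame("wrist");save("tube_w",f);pickle.dump((o,f),open("tube.pkl","wb"))
```

```text
11.05 [409.1 209.7 207.1] yaw 1.5972 tilt [-0.0043  0.0033] F [-0.2 -0.1  0.2] T [ 0.02 -0.02 -0.  ] w 1.000 dq 0.014
```

View pics/tube_w.png

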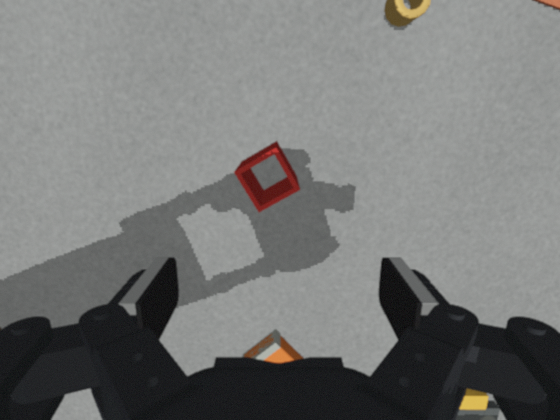

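Run:
```python
from h import *
import pickle
o,f=pickle.load(open("tube.pkl","rb"))
cv2.imwrite("pics/tz.png",cv2.resize(np.ascontiguousarray(f[130:220,220:320,::-1]),None,fx=6,fy=6,interpolation=cv2.INTER_CUBIC))
```

```text
(no output)
```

View pics/tz.png

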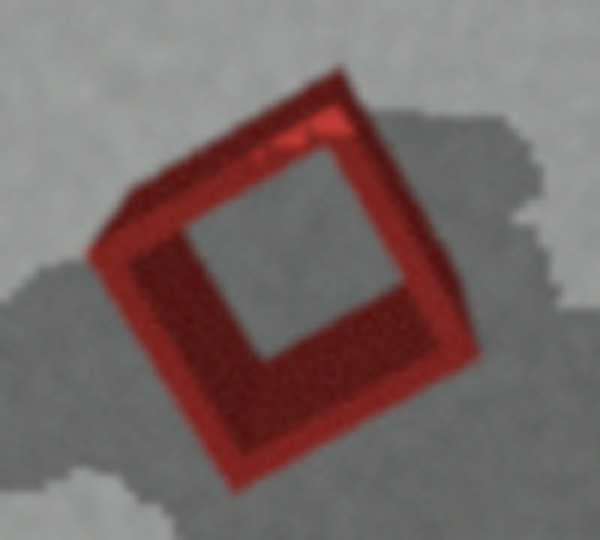

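Run:
```python
from h import *
import pickle
np.set_printoptions(precision=3,suppress=True)
o,f=pickle.load(open("tube.pkl","rb"))
P=[onz("wrist",(220+(a+.5)/6-.5,130+(b+.5)/6-.5),60,o) for a,b in((90,252),(237,493),(480,352))]
print(np.array(P),(P[0]+P[2])/2)
for a,b in((0,1),(1,2)):
    d=P[b]-P[a];print(np.linalg.norm(d),np.arctan2(d[1],d[0]))
```

```text
[[373.233 227.05   60.   ]
 [393.589 193.33   60.   ]
 [426.816 214.542  60.   ]] [400.024 220.796  60.   ]
39.38731964059191 -1.0276700562575798
39.42070304901593 0.5681667556181503
```

Emit:
{"fn": "apply_moves", "kwargs": {"series": [[[-0.9,1.1,-3,0,0,0.15,1],[-0.9,1.1,-5,0,0,0.3,1],[-0.9,1.1,-7,0,0,0.45,1],[-0.9,1.1,-9,0,0,0.53,1],[-0.9,1.1,-9,0,0,0.53,1]]]}}

```text
time: 11.6
tcp_pos: [398.7, 218.4, 114.5]
tcp_rot: [[-0.525, 0.851, -0.011], [0.851, 0.525, -0.002], [0.004, -0.011, -1.0]]
contact_force: [0.0, -0.3, 0.5]
gripper_width: 0.999
```

Run:
```python
from h import *
import pickle
o=st();f=grab_frame("wrist");save("tube_w2",f);pickle.dump((o,f),open("tube.pkl","wb"))
```

```text
11.6 [398.7 218.4 114.5] yaw 2.1240 tilt [-0.0114 -0.002 ] F [ 0.  -0.3  0.5] T [-0.02  0.02 -0.05] w 0.999 dq 0.060
```

View pics/tube_w2.png

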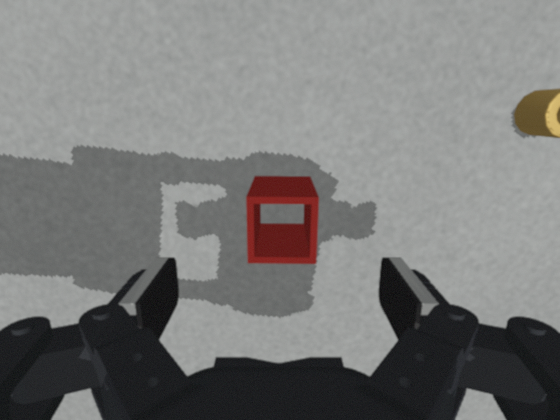

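Run:
```python
from h import *
import pickle
o,f=pickle.load(open("tube.pkl","rb"))
print(onz("wrist",(282,228),60,o)); st()
```

```text
[398.80640251 221.70337174  60.        ]
11.65 [399.7 219.  115.9] yaw 2.1227 tilt [-0.0089 -0.0009] F [0.2 0.2 0.1] T [-0.03 -0.02 -0.01] w 0.998 dq 0.032
```

Emit:
{"fn": "apply_moves", "kwargs": {"series": [[[-0.1,0.2,-3,0,-0.009,0,1],[-0.1,0.2,-6,0,-0.009,0,1],[-0.1,0.2,-7.6,0,-0.009,0,1],[-0.1,0.2,-7.6,0,-0.009,0,0],[-0.1,0.2,-7.6,0,-0.009,0,-1]]], "squeeze": 40}}

```text
time: 12.15
tcp_pos: [400.1, 221.1, 40.9]
tcp_rot: [[-0.523, 0.852, 0.002], [0.852, 0.523, -0.0], [-0.001, 0.001, -1.0]]
contact_force: [-0.3, 0.2, 0.9]
gripper_width: 0.695
```

Emit:
{"fn": "apply_moves", "kwargs": {"series": [[[0,0,0,0,0,0,-1],[0,0,0,0,0,0,-1],[0,0,0,0,0,0,-1],[0,0,0,0,0,0,-1]]]}}

```text
time: 12.55
tcp_pos: [401.5, 221.5, 42.7]
tcp_rot: [[-0.523, 0.852, 0.004], [0.852, 0.523, 0.0], [-0.002, 0.004, -1.0]]
contact_force: [-0.5, -2.3, 6.5]
gripper_width: 0.465
```

Run:
```python
from h import *
st()
```

```text
12.55 [401.5 221.5  42.7] yaw 2.1209 tilt [0.0043 0.0004] F [-0.5 -2.3  6.5] T [-0.36  0.26 -0.09] w 0.465 dq 0.002
```

Emit:
{"fn": "apply_moves", "kwargs": {"series": [[[0,0,2,0,0,0,-1],[0,0,6,0,0,0,-1],[1,-1,10,0,0,-0.05,-1],[3,-4,12,0,0,-0.15,-1],[6,-8,12,0,0,-0.25,-1]]], "squeeze": 50}}

```text
time: 13.05
tcp_pos: [464.4, 142.7, 167.3]
tcp_rot: [[-0.295, 0.955, 0.014], [0.956, 0.295, 0.002], [-0.002, 0.014, -1.0]]
contact_force: [1.3, 0.6, -2.3]
gripper_width: 0.461
```

Run:
```python
from h import *
o=st();f=grab_frame("wrist");save("tube_h",f);st()
```

```text
13.05 [464.4 142.7 167.3] yaw 1.8702 tilt [0.0135 0.0023] F [ 1.3  0.6 -2.3] T [ 0.01 -0.05 -0.01] w 0.461 dq 1.012
13.1 [469.4 135.7 166.7] yaw 1.8638 tilt [ 0.0186 -0.0044] F [ 5.9 -5.1 -1.7] T [-0.27 -0.28 -0.07] w 0.460 dq 0.064
```

View pics/tube_h.png

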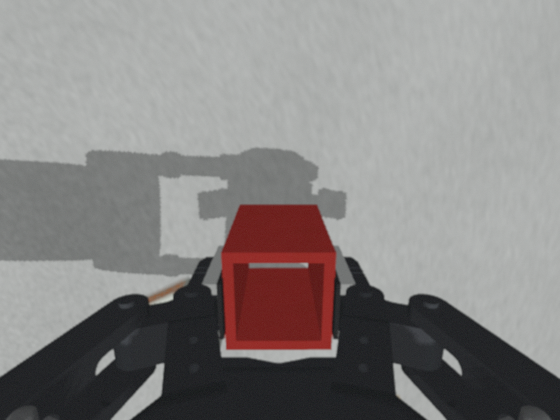

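Run:
```python
from h import *
I=dict(tcp_rot=np.eye(3),tcp_pos=np.zeros(3))
for p in((222,251),(334,251),(227,349),(332,349)): print(onz("wrist",p,-17.3,I))
st()
```

```text
[ 20.36412019 -19.06017559 -17.3       ]
[ 20.3284598   19.69239975 -17.3       ]
[-19.75675228 -18.99089128 -17.3       ]
[-19.81383464  20.72157302 -17.3       ]
13.1 [469.4 135.7 166.7] yaw 1.8638 tilt [ 0.0186 -0.0044] F [ 5.9 -5.1 -1.7] T [-0.27 -0.28 -0.07] w 0.460 dq 0.064
```

Emit:
{"fn": "apply_moves", "kwargs": {"series": [[[2.5,-3.5,-0.5,0.004,0.015,-0.08,-1],[5,-7,-1,0.004,0.015,-0.15,-1],[8,-11.5,-1,0.004,0.015,-0.22,-1],[11,-16,-1,0.004,0.015,-0.27,-1],[13,-19,-1,0.004,0.015,-0.27,-1]]]}}

```text
time: 13.6
tcp_pos: [600.3, -56.3, 156.6]
tcp_rot: [[-0.022, 1.0, 0.003], [1.0, 0.022, -0.003], [-0.003, 0.003, -1.0]]
contact_force: [-0.3, 1.0, -2.4]
gripper_width: 0.458
```

Run:
```python
from h import *
st()
```

```text
13.6 [600.3 -56.3 156.6] yaw 1.5925 tilt [ 0.0032 -0.0034] F [-0.3  1.  -2.4] T [ 0.02 -0.05  0.04] w 0.458 dq 0.648
```

Emit:
{"fn": "apply_moves", "kwargs": {"series": [[[1.5,-2.2,0,0,0,0,-1],[2.9,-4.2,0,0,0,0,-1],[2.9,-4.2,-1.5,0,0,0,-1],[2.9,-4.2,-3,0,0,0,-1],[2.9,-4.2,-3,0,0,0,-1]]]}}

```text
time: 14.1
tcp_pos: [625.3, -96.7, 122.3]
tcp_rot: [[-0.022, 1.0, -0.006], [1.0, 0.022, -0.001], [-0.001, -0.006, -1.0]]
contact_force: [-1.5, 0.4, -3.9]
gripper_width: 0.463
```

Run:
```python
from h import *
st()
f=grab_frame("scene");g=grab_frame("side");save("t_s",f,(190,200,340,340),4);save("t_d",g,(210,100,330,220),5)
st()
```

```text
14.1 [625.3 -96.7 122.3] yaw 1.5930 tilt [-0.0057 -0.001 ] F [-1.5  0.4 -3.9] T [0.03 0.07 0.  ] w 0.463 dq 0.024
14.2 [627.5 -96.9 124.9] yaw 1.5936 tilt [-0.0007 -0.0023] F [ 0.1  0.5 -2.4] T [ 0.    0.01 -0.01] w 0.456 dq 0.030
```

View pics/t_s.png

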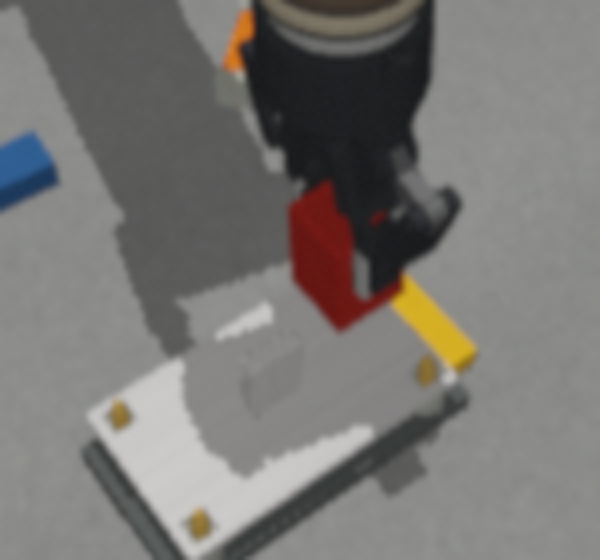

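View pics/t_d.png

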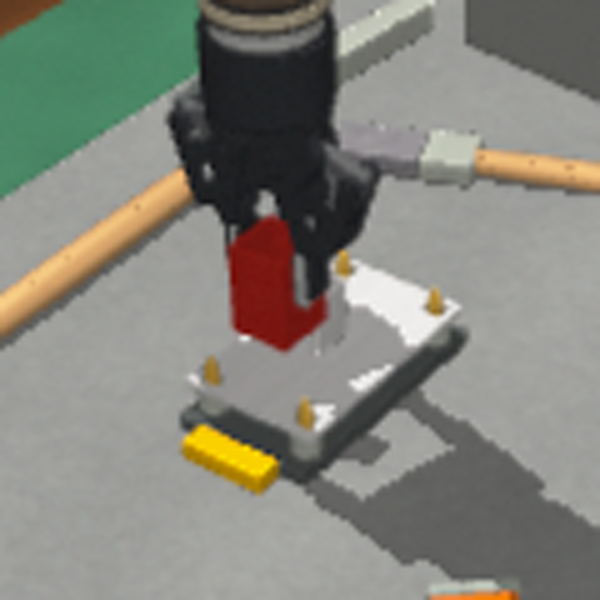

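Emit:
{"fn": "apply_moves", "kwargs": {"series": [[[0.2,-0.1,-1.5,0,0,0,-1],[0.2,-0.1,-3,0,0,0,-1],[0.2,-0.1,-4,0,0,0,-1],[0.2,-0.1,-4.3,0,0,0,-1],[0.2,-0.1,-4.3,0,0,0,-1]]]}}

```text
time: 14.7
tcp_pos: [628.6, -97.7, 80.6]
tcp_rot: [[-0.023, 1.0, -0.003], [1.0, 0.023, -0.002], [-0.002, -0.003, -1.0]]
contact_force: [0.9, 0.3, -2.4]
gripper_width: 0.459
```

Run:
```python
from h import *
st();grab_frame("side");st()
```

```text
14.7 [628.6 -97.7  80.6] yaw 1.5937 tilt [-0.0029 -0.0018] F [ 0.9  0.3 -2.4] T [-0.01  0.02 -0.04] w 0.459 dq 0.020
14.75 [629.3 -97.8  81.5] yaw 1.5936 tilt [-0.0013 -0.0022] F [ 0.2 -0.5 -1.9] T [-0.07  0.    0.03] w 0.459 dq 0.016
```

Emit:
{"fn": "apply_moves", "kwargs": {"series": [[[0,0,-0.2,0,0,0,-1],[0,0,-0.35,0,0,0,-1],[0,0,-0.45,0,0,0,-1],[0,0,-0.45,0,0,0,-1]]]}}

```text
time: 15.15
tcp_pos: [629.7, -98.0, 77.8]
tcp_rot: [[-0.023, 1.0, -0.0], [1.0, 0.023, -0.002], [-0.002, -0.001, -1.0]]
contact_force: [-0.1, 0.0, 1.6]
gripper_width: 0.461
```

Emit:
{"fn": "apply_moves", "kwargs": {"series": [[[0,0,0,0,0,0,0.4],[0,0,0,0,0,0,0.4],[0,0,0,0,0,0,0.5],[0,0,2,0,0,0,0.5],[0,0,6,0,0,0,0.6]]]}}

```text
time: 15.65
tcp_pos: [626.3, -97.3, 134.2]
tcp_rot: [[-0.023, 1.0, -0.009], [1.0, 0.023, -0.0], [-0.0, -0.009, -1.0]]
contact_force: [-0.5, -0.1, 0.4]
gripper_width: 0.799
```

Emit:
{"fn": "apply_moves", "kwargs": {"series": [[[0,0,5,0,0,0,1],[-1,-3,8,0,0,0,1],[-3,-7,9,0,0,0,1],[-5,-12,9,0,0,0,1],[-7,-17,9,0,0,0,1]]]}}

```text
time: 16.15
tcp_pos: [559.1, -261.5, 225.7]
tcp_rot: [[-0.024, 1.0, -0.007], [1.0, 0.024, -0.002], [-0.002, -0.007, -1.0]]
contact_force: [1.5, -0.1, -0.7]
gripper_width: 0.999
```

Run:
```python
from h import *
st()
f=grab_frame("scene");g=grab_frame("side");save("u_s",f,(100,200,350,360),3);save("u_d",g,(210,100,370,220),4)
st()
```

```text
16.15 [ 559.1 -261.5  225.7] yaw 1.5949 tilt [-0.0067 -0.0019] F [ 1.5 -0.1 -0.7] T [-0.01  0.02  0.01] w 0.999 dq 0.818
16.25 [ 557.1 -265.8  224.9] yaw 1.5875 tilt [-0.0091 -0.0038] F [ 0.3  0.  -0.5] T [ 0.06  0.02 -0.03] w 0.996 dq 0.086
```

View pics/u_s.png

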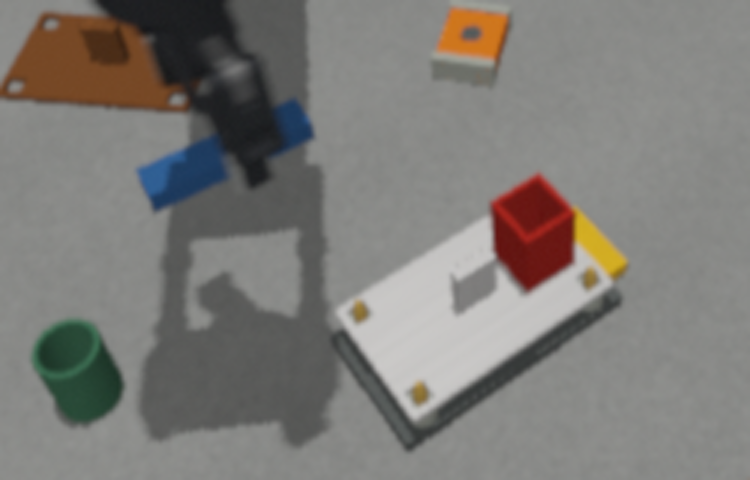

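View pics/u_d.png

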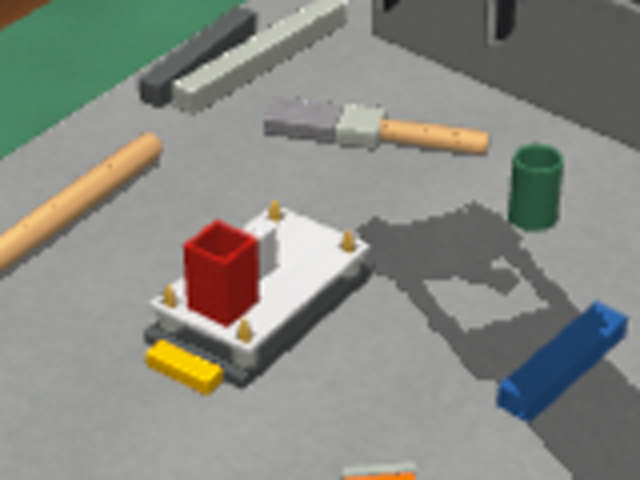

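The tube stands square on the yellow half. Next, the pipe.

Emit:
{"fn": "apply_moves", "kwargs": {"series": [[[-1.5,-5,-1,0,-0.009,0,1],[-2.5,-10,-2,0,-0.009,0,1],[-2.5,-11,-2,0,-0.009,0,1],[-2.5,-11,-2,0,-0.009,0,1],[-2.5,-11,-2,0,-0.009,0,1]]]}}

```text
time: 16.75
tcp_pos: [532.3, -375.2, 204.6]
tcp_rot: [[-0.016, 1.0, -0.0], [1.0, 0.016, -0.002], [-0.002, -0.0, -1.0]]
contact_force: [-0.1, 0.2, 0.8]
gripper_width: 1.001
```

Run:
```python
from h import *
import pickle
o=st();f=grab_frame("wrist");save("pipe_w",f,(80,60,480,360),2);pickle.dump((o,f),open("pipe.pkl","wb"))
```

```text
16.75 [ 532.3 -375.2  204.6] yaw 1.5867 tilt [-0.0002 -0.0023] F [-0.1  0.2  0.8] T [-0.03 -0.01 -0.02] w 1.001 dq 0.026
```

View pics/pipe_w.png

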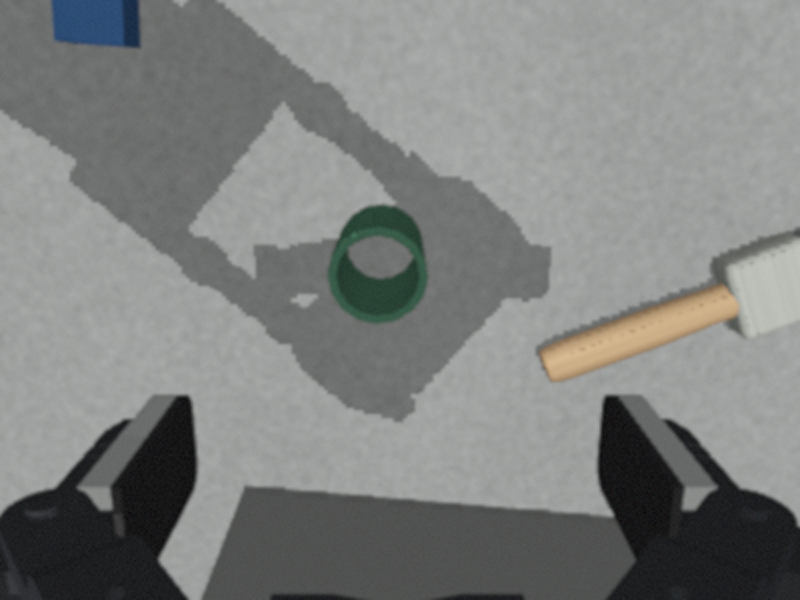

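Run:
```python
from h import *
import pickle
o,f=pickle.load(open("pipe.pkl","rb"))
print(onz("wrist",(268.9,197.2),60,o),[onz("wrist",(80+245/2,60+488/2),z,o) for z in(0,60,100)])
for z in (60,): print([onz("wrist",(80+c/2,60+137.5),z,o)[0] for c in(328,428)])
st()
```

```text
[ 525.39201386 -378.71215147   60.        ] [array([ 451.50791377, -518.19809748,    0.        ]), array([ 466.09285383, -479.70876318,   60.        ]), array([ 475.8161472 , -454.04920698,  100.        ])]
[np.float64(504.85884459023276), np.float64(546.0965549672724)]
16.8 [ 532.6 -374.5  204.8] yaw 1.5879 tilt [-0.0001 -0.0025] F [-0.3  0.4 -1.3] T [ 0.02  0.05 -0.01] w 0.998 dq 0.018
```

Emit:
{"fn": "apply_moves", "kwargs": {"series": [[[-0.7,-0.4,-4,0,0,0,1],[-0.7,-0.4,-8,0,0,0,1],[-0.7,-0.4,-11,0,0,0,1],[-0.7,-0.4,-11,0,0,0,1],[-0.7,-0.4,-11,0,0,0,1]]]}}

```text
time: 17.3
tcp_pos: [526.2, -377.1, 95.0]
tcp_rot: [[-0.019, 1.0, -0.0], [1.0, 0.019, -0.002], [-0.002, -0.001, -1.0]]
contact_force: [0.2, -0.3, 0.6]
gripper_width: 0.998
```

Run:
```python
from h import *
import pickle
o=st();f=grab_frame("wrist");save("pipe_w2",f,(80,60,480,360),2);pickle.dump((o,f),open("pipe.pkl","wb"));st()
```

```text
17.3 [ 526.2 -377.1   95. ] yaw 1.5897 tilt [-0.0005 -0.0018] F [ 0.2 -0.3  0.6] T [-0.04  0.02 -0.01] w 0.998 dq 0.045
17.35 [ 527.2 -378.3   96.6] yaw 1.5894 tilt [ 0.0021 -0.0041] F [0.6 0.8 1.1] T [ 0.04  0.01 -0.03] w 0.998 dq 0.024
```

View pics/pipe_w2.png

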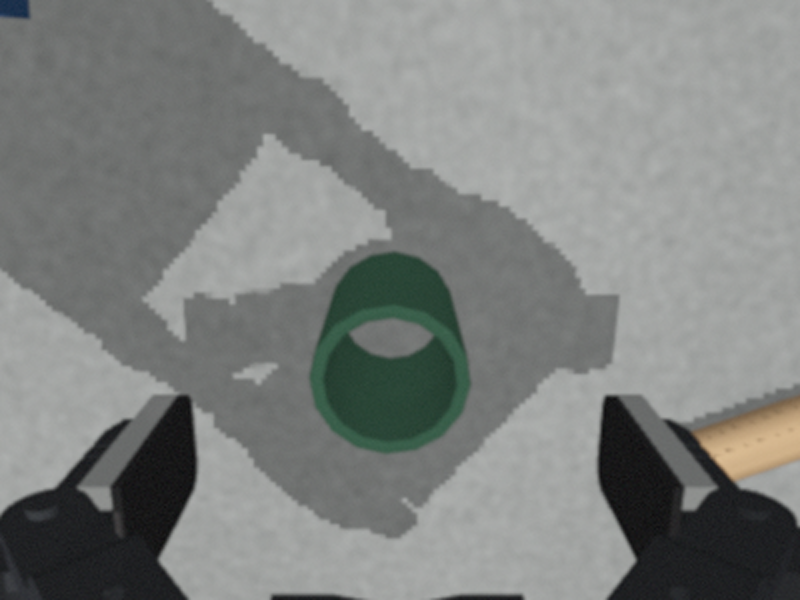

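Emit:
{"fn": "apply_moves", "kwargs": {"series": [[[-0.15,0,-3,0.003,0,0,1],[-0.15,0,-5.5,0.003,0,0,1],[-0.15,0,-5.5,0.003,0,0,1],[-0.15,0,-5.5,0.003,0,0,0],[-0.15,0,-5.5,0.003,0,0,-1]]], "squeeze": 40}}

```text
time: 17.85
tcp_pos: [527.6, -379.6, 44.5]
tcp_rot: [[-0.019, 1.0, 0.006], [1.0, 0.019, -0.004], [-0.004, 0.006, -1.0]]
contact_force: [0.3, -0.6, -0.0]
gripper_width: 0.693
```

Emit:
{"fn": "apply_moves", "kwargs": {"series": [[[0,0,0,0,0,0,-1],[0,0,0,0,0,0,-1],[0,0,0,0,0,0,-1],[0,0,0,0,0,0,-1]]]}}

```text
time: 18.25
tcp_pos: [528.7, -380.8, 47.0]
tcp_rot: [[-0.019, 1.0, 0.008], [1.0, 0.019, -0.006], [-0.007, 0.008, -1.0]]
contact_force: [-2.0, 1.3, 6.6]
gripper_width: 0.476
```

Run:
```python
from h import *
st()
```

```text
18.25 [ 528.7 -380.8   47. ] yaw 1.5897 tilt [ 0.0082 -0.0064] F [-2.   1.3  6.6] T [ 0.08  0.37 -0.01] w 0.476 dq 0.002
```

Emit:
{"fn": "apply_moves", "kwargs": {"series": [[[0,0,2,0,0,0,-1],[0,0,6,0,0,0,-1],[1,2,9,0,0,0,-1],[3,5,9,0,0,0,-1],[5,9,9,0,0,0,-1]]], "squeeze": 50}}

```text
time: 18.75
tcp_pos: [580.3, -292.1, 139.5]
tcp_rot: [[-0.016, 1.0, 0.013], [1.0, 0.016, -0.009], [-0.01, 0.013, -1.0]]
contact_force: [1.7, 0.7, -2.1]
gripper_width: 0.477
```

Run:
```python
from h import *
o=st();f=grab_frame("wrist");save("pipe_h",f,(80,160,480,400),2);st()
```

```text
18.75 [ 580.3 -292.1  139.5] yaw 1.5865 tilt [ 0.013  -0.0093] F [ 1.7  0.7 -2.1] T [ 0.04  0.02 -0.02] w 0.477 dq 0.718
18.8 [ 582.7 -283.3  138.1] yaw 1.5902 tilt [ 0.0129 -0.0009] F [ 2.   4.9 -2.6] T [ 0.26 -0.04  0.03] w 0.477 dq 0.125
```

View pics/pipe_h.png

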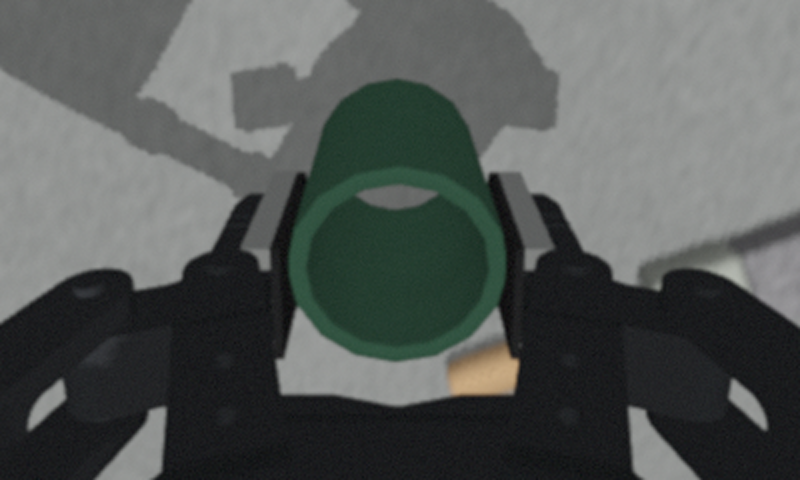

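Run:
```python
from h import *
I=dict(tcp_rot=np.eye(3),tcp_pos=np.zeros(3))
a=onz("wrist",(80+398/2,160+165/2),-13,I);b=onz("wrist",(80+398/2,160+361/2),-13,I);print(a,b,(a+b)/2)
```

```text
[ 21.87051167   0.87717061 -13.        ] [-19.20211164   0.89184807 -13.        ] [  1.33420002   0.88450934 -13.        ]
```

Emit:
{"fn": "apply_moves", "kwargs": {"series": [[[2,3.5,0,0,0.008,0,-1],[4,7,0,0,0.008,0,-1],[4.9,8.8,0,0,0.008,0,-1],[4.9,8.8,-1,0,0.008,0,-1],[4.9,8.8,-1,0,0.008,0,-1]]]}}

```text
time: 19.3
tcp_pos: [630.2, -194.5, 126.0]
tcp_rot: [[-0.021, 1.0, 0.001], [1.0, 0.021, 0.0], [0.0, 0.001, -1.0]]
contact_force: [-0.0, 0.2, -3.0]
gripper_width: 0.475
```

Run:
```python
from h import *
o=st()
f=grab_frame("scene");g=grab_frame("side");save("p_s",f,(190,200,340,340),4);save("p_d",g,(210,100,330,220),5)
st()
```

```text
19.3 [ 630.2 -194.5  126. ] yaw 1.5918 tilt [0.0011 0.    ] F [-0.   0.2 -3. ] T [-0.04  0.07 -0.03] w 0.475 dq 0.027
19.4 [ 630.4 -195.9  127. ] yaw 1.5896 tilt [ 0.0026 -0.0005] F [ 0.5  0.2 -2.3] T [-0.03 -0.   -0.02] w 0.474 dq 0.012
```

View pics/p_s.png

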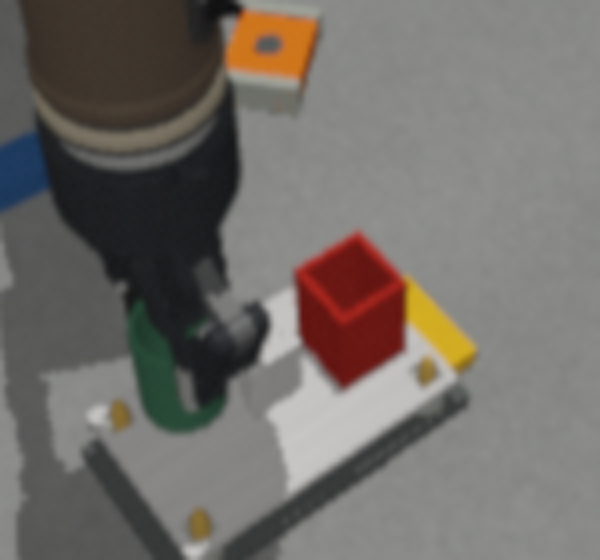

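View pics/p_d.png

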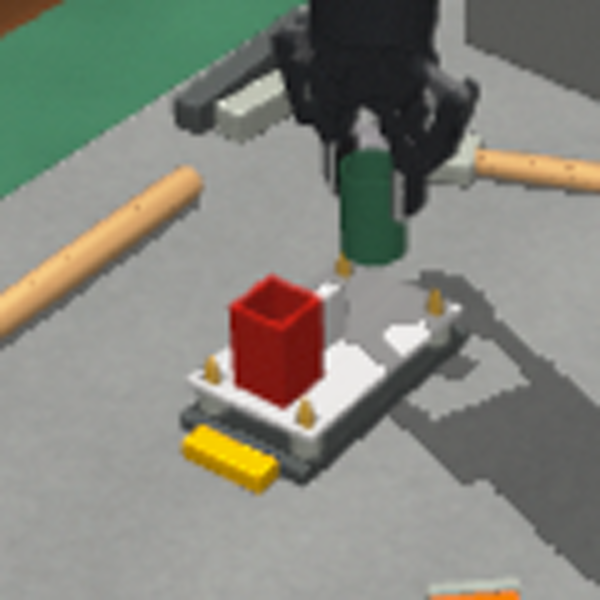

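Emit:
{"fn": "apply_moves", "kwargs": {"series": [[[0.15,0.1,-1.5,0,0,0,-1],[0.15,0.1,-3,0,0,0,-1],[0.15,0.1,-4,0,0,0,-1],[0.15,0.1,-4.1,0,0,0,-1],[0.15,0.1,-4.1,0,0,0,-1]]]}}

```text
time: 19.9
tcp_pos: [631.2, -194.9, 84.9]
tcp_rot: [[-0.018, 1.0, 0.001], [1.0, 0.018, 0.0], [0.0, 0.001, -1.0]]
contact_force: [0.1, 0.8, -1.8]
gripper_width: 0.476
```

Emit:
{"fn": "apply_moves", "kwargs": {"series": [[[0,0,0,0,0,0,-1]]]}}

```text
time: 20.0
tcp_pos: [631.8, -195.2, 85.4]
tcp_rot: [[-0.018, 1.0, 0.002], [1.0, 0.018, -0.0], [-0.0, 0.002, -1.0]]
contact_force: [-0.8, 0.2, -1.9]
gripper_width: 0.472
```

Emit:
{"fn": "apply_moves", "kwargs": {"series": [[[0,0,-0.2,0,0,0,-1],[0,0,-0.3,0,0,0,-1],[0,0,-0.4,0,0,0,-1],[0,0,-0.4,0,0,0,-1]]]}}

```text
time: 20.4
tcp_pos: [632.1, -195.3, 82.2]
tcp_rot: [[-0.018, 1.0, 0.003], [1.0, 0.018, -0.001], [-0.001, 0.003, -1.0]]
contact_force: [-1.1, 0.7, 0.7]
gripper_width: 0.474
```

Emit:
{"fn": "apply_moves", "kwargs": {"series": [[[0,0,0,0,0,0,0.4],[0,0,0,0,0,0,0.4],[0,0,0,0,0,0,0.5],[0,0,2,0,0,0,0.5],[0,0,6,0,0,0,0.6]]]}}

```text
time: 20.9
tcp_pos: [628.9, -194.0, 138.4]
tcp_rot: [[-0.018, 1.0, -0.006], [1.0, 0.018, 0.003], [0.003, -0.006, -1.0]]
contact_force: [0.5, 1.0, 0.4]
gripper_width: 0.801
```

Emit:
{"fn": "apply_moves", "kwargs": {"series": [[[0,0,4,0,0,0,1],[-4,0,7,0,0,0,1],[-9,-0.5,7,0,0,0,1],[-14,-1,7,0,0,0,1],[-19,-2,7,0,0,0,1]]]}}

```text
time: 21.4
tcp_pos: [438.7, -213.5, 208.8]
tcp_rot: [[-0.02, 1.0, -0.005], [1.0, 0.02, 0.002], [0.002, -0.005, -1.0]]
contact_force: [1.0, -0.8, 0.1]
gripper_width: 0.998
```

Run:
```python
from h import *
st()
f=grab_frame("scene");g=grab_frame("side");save("v_s",f,(190,200,340,340),4);save("v_d",g,(210,100,330,220),5)
st()
```

```text
21.4 [ 438.7 -213.5  208.8] yaw 1.5905 tilt [-0.0051  0.0021] F [ 1.  -0.8  0.1] T [-0.01 -0.03  0.06] w 0.998 dq 0.893
21.5 [ 433.4 -212.6  206.5] yaw 1.5864 tilt [-0.0133  0.0055] F [ 0.8  1.  -0.6] T [ 0.02 -0.   -0.03] w 1.004 dq 0.118
```

View pics/v_s.png

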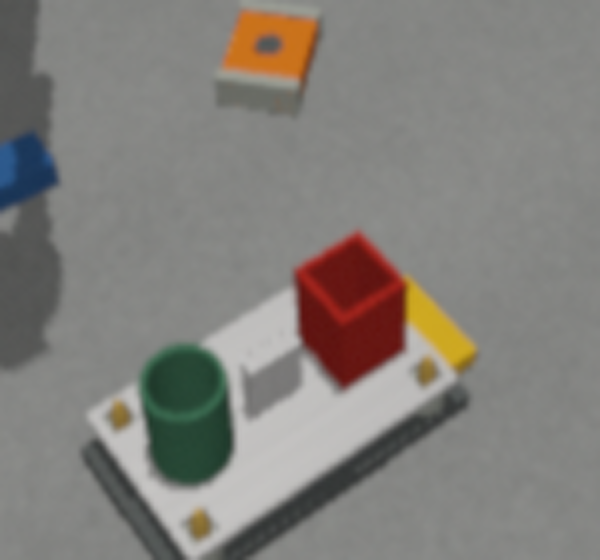

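View pics/v_d.png

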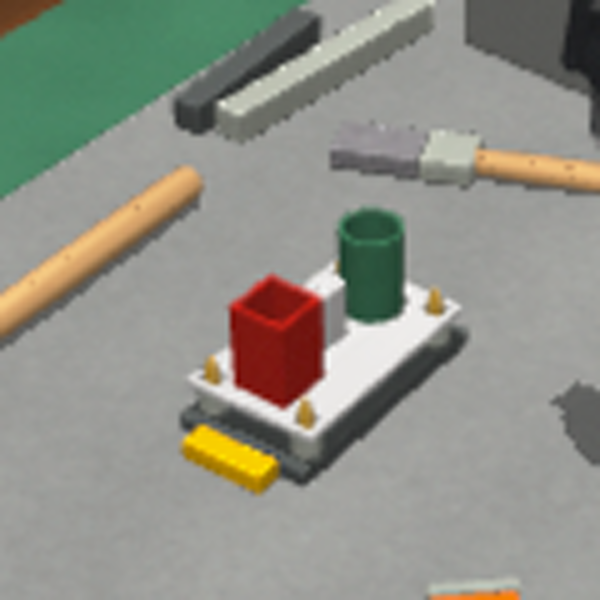

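Both stand upright, clear of the lug and pins. Next, the bar.

Emit:
{"fn": "apply_moves", "kwargs": {"series": [[[-3,-1,-1,0.005,-0.012,0,1],[-3,-1,-1,0.005,-0.012,0,1],[-3,-1,-1,0.005,-0.012,0,1],[-3,-1,-1,0.005,-0.012,0,1]]]}}

```text
time: 21.9
tcp_pos: [405.0, -223.1, 197.4]
tcp_rot: [[-0.016, 1.0, 0.001], [1.0, 0.016, 0.009], [0.009, 0.001, -1.0]]
contact_force: [0.6, -0.3, -0.2]
gripper_width: 1.0
```

Run:
```python
from h import *
import pickle
o=st();f=grab_frame("wrist");save("bar_w",f,(130,60,430,280),2.6);pickle.dump((o,f),open("bar.pkl","wb"))
```

```text
21.9 [ 405.  -223.1  197.4] yaw 1.5866 tilt [0.001  0.0094] F [ 0.6 -0.3 -0.2] T [-0.03 -0.06 -0.04] w 1.000 dq 0.009
```

View pics/bar_w.png

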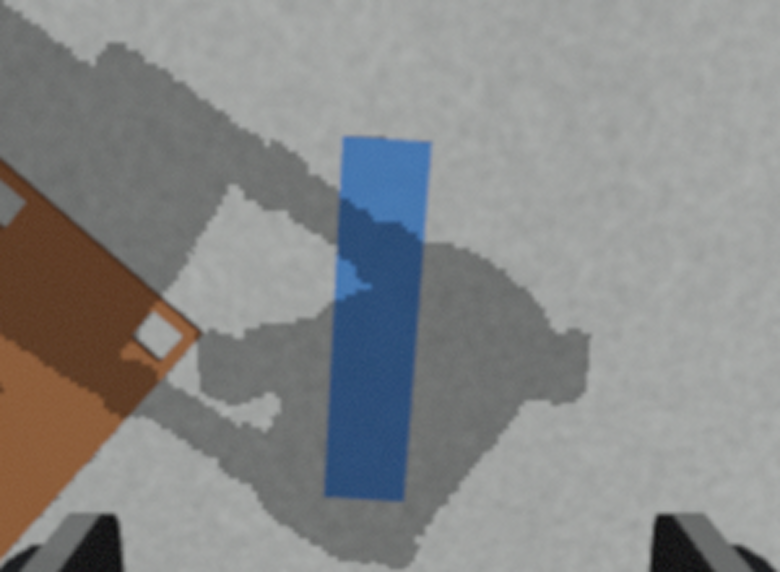

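Run:
```python
from h import *
import pickle
o,f=pickle.load(open("bar.pkl","rb"))
P=[onz("wrist",(130+a/2.6,60+b/2.6),20,o) for a,b in((343,136),(431,142),(404,501),(325,496))]
print(np.mean(P,0));
for a,b in((3,0),(2,1),(0,1),(3,2)):
    d=P[b]-P[a];print(np.linalg.norm(d),np.arctan2(d[1],d[0]))
st()
```

```text
[ 402.41549001 -222.96644228   20.        ]
129.44555680015196 1.5220644361593434
129.5423090471548 1.5223198677481435
29.388815047137513 -0.05032440285494972
29.422217168297436 -0.05361087772843899
21.95 [ 405.1 -223.   197.3] yaw 1.5872 tilt [0.0008 0.0094] F [ 0.5 -0.2 -0.3] T [-0.04 -0.04  0.04] w 0.997 dq 0.005
```

Emit:
{"fn": "apply_moves", "kwargs": {"series": [[[-0.3,0,-3,-0.009,0,-0.065,0.3],[-0.3,0,-7,-0.009,0,-0.065,0.3],[-0.3,0,-11,-0.009,0,-0.065,0.3],[-0.3,0,-12,-0.009,0,-0.065,0.3],[-0.3,0,-12,-0.009,0,-0.065,0.3]]]}}

```text
time: 22.45
tcp_pos: [401.7, -222.1, 76.0]
tcp_rot: [[0.048, 0.999, -0.002], [0.999, -0.048, 0.003], [0.003, -0.002, -1.0]]
contact_force: [0.7, -0.2, 0.3]
gripper_width: 0.651
```

Run:
```python
from h import *
import pickle
o=st();f=grab_frame("wrist");save("bar_w2",f);pickle.dump((o,f),open("bar.pkl","wb"));st()
```

```text
22.45 [ 401.7 -222.1   76. ] yaw 1.5229 tilt [-0.0021  0.0026] F [ 0.7 -0.2  0.3] T [ 0.02 -0.01 -0.01] w 0.651 dq 0.051
22.5 [ 402.9 -223.1   77.6] yaw 1.5227 tilt [0.001  0.0005] F [-0.5  0.4  0.1] T [-0.04  0.03 -0.01] w 0.651 dq 0.041
```

View pics/bar_w2.png

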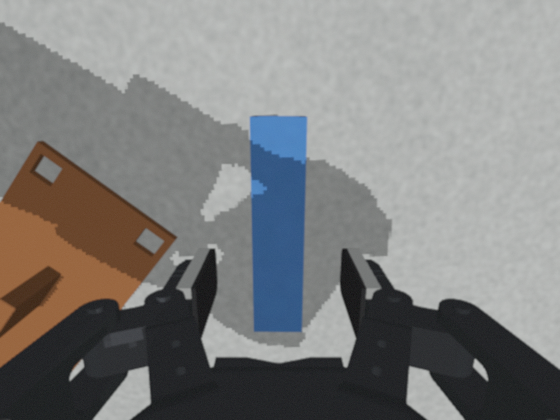

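Emit:
{"fn": "apply_moves", "kwargs": {"series": [[[-0.1,0,-3,0,0,0,0.3],[-0.1,0,-5.3,0,0,0,0.3],[-0.1,0,-5.6,0,0,0,0.3],[-0.1,0,-5.6,0,0,0,0],[-0.1,0,-5.6,0,0,0,-0.5]]], "squeeze": 40}}

```text
time: 23.0
tcp_pos: [403.0, -224.0, 23.4]
tcp_rot: [[0.047, 0.999, 0.002], [0.999, -0.047, -0.001], [-0.001, 0.002, -1.0]]
contact_force: [-2.6, -0.3, 18.1]
gripper_width: 0.345
```

Emit:
{"fn": "apply_moves", "kwargs": {"series": [[[0,0,0,0,0,0,-1],[0,0,0,0,0,0,-1],[0,0,0,0,0,0,-1],[0,0,0,0,0,0,-1]]]}}

```text
time: 23.4
tcp_pos: [403.0, -223.9, 23.6]
tcp_rot: [[0.047, 0.999, 0.003], [0.999, -0.047, -0.001], [-0.001, 0.003, -1.0]]
contact_force: [-0.9, 0.4, 0.4]
gripper_width: 0.336
```

Run:
```python
from h import *
st()
```

```text
23.4 [ 403.  -223.9   23.6] yaw 1.5233 tilt [ 0.0025 -0.001 ] F [-0.9  0.4  0.4] T [ 0.08  0.05 -0.01] w 0.336 dq 0.004
```

Emit:
{"fn": "apply_moves", "kwargs": {"series": [[[0,0,2,0,0,0,-1],[0,0,6,0,0,0,-1],[0,0,10,0,0,0.07,-1],[1,0.5,14,0,0,0.07,-1],[4,1.5,15,0,0,0.07,-1]]], "squeeze": 50}}

```text
time: 23.9
tcp_pos: [444.0, -210.5, 178.0]
tcp_rot: [[-0.02, 1.0, 0.008], [1.0, 0.02, -0.005], [-0.005, 0.008, -1.0]]
contact_force: [1.3, -0.8, -2.6]
gripper_width: 0.338
```

Run:
```python
from h import *
o=st();f=grab_frame("wrist");save("bar_h",f);st()
```

```text
23.9 [ 444.  -210.5  178. ] yaw 1.5912 tilt [ 0.0077 -0.0049] F [ 1.3 -0.8 -2.6] T [-0.08 -0.11 -0.05] w 0.338 dq 0.567
23.95 [ 450.5 -209.8  179.3] yaw 1.5916 tilt [ 0.0172 -0.0053] F [ 5.2  0.4 -0.5] T [ 0.04 -0.37  0.  ] w 0.340 dq 0.089
```

View pics/bar_h.png

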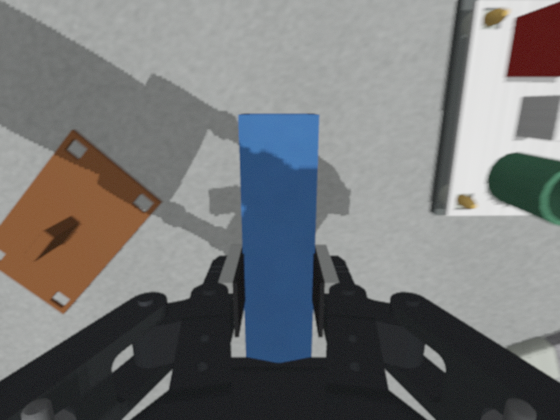

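Run:
```python
from h import *
I=dict(tcp_rot=np.eye(3),tcp_pos=np.zeros(3))
for p in((239,114),(319,114),(247,361),(311,361)): print(onz("wrist",p,3.6,I))
```

```text
[ 65.95527247 -13.83808888   3.6       ]
[65.94582741 15.67176709  3.6       ]
[-43.07487409 -13.64620354   3.6       ]
[-43.10918135  15.55532852   3.6       ]
```

Emit:
{"fn": "apply_moves", "kwargs": {"series": [[[3,1,0,0.004,0.012,0,-1],[7,2.5,0,0.004,0.012,0,-1],[11,4,0,0.004,0.012,0,-1],[15,5.3,0,0.004,0.012,0,-1],[17.5,6.2,0,0.004,0.012,0,-1]]]}}

```text
time: 24.45
tcp_pos: [627.7, -146.4, 178.3]
tcp_rot: [[-0.022, 1.0, 0.006], [1.0, 0.022, -0.001], [-0.001, 0.006, -1.0]]
contact_force: [-0.3, 0.4, -2.4]
gripper_width: 0.337
```

Emit:
{"fn": "apply_moves", "kwargs": {"series": [[[0,0,0,0,0,0,-1],[0,0,0,0,0,0,-1],[0,0,0,0,0,0,-1]]]}}

```text
time: 24.75
tcp_pos: [625.9, -146.5, 177.0]
tcp_rot: [[-0.022, 1.0, 0.002], [1.0, 0.022, -0.0], [-0.0, 0.002, -1.0]]
contact_force: [-0.5, 0.7, -3.4]
gripper_width: 0.335
```

Run:
```python
from h import *
o=st();f=grab_frame("scene");g=grab_frame("side");w=grab_frame("wrist");save("q_s",f,(190,160,340,340),3);save("q_d",g,(210,70,330,220),4);save("q_w",w);st()
```

```text
24.75 [ 625.9 -146.5  177. ] yaw 1.5927 tilt [ 0.0023 -0.0002] F [-0.5  0.7 -3.4] T [ 0.02 -0.01  0.01] w 0.335 dq 0.012
24.9 [ 626.4 -146.9  178. ] yaw 1.5919 tilt [ 0.0044 -0.0006] F [-0.3 -0.3 -3.5] T [0.01 0.06 0.04] w 0.337 dq 0.006
```

View pics/q_s.png

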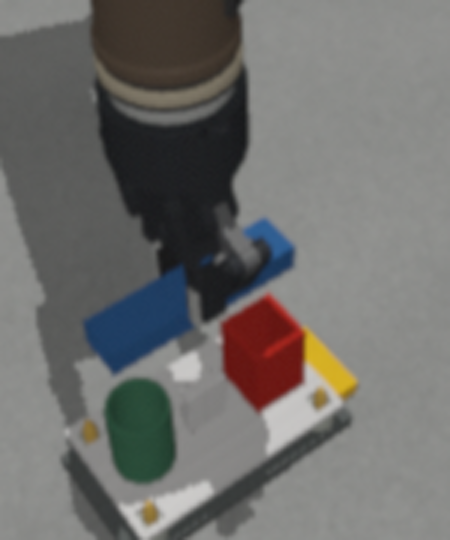

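View pics/q_w.png

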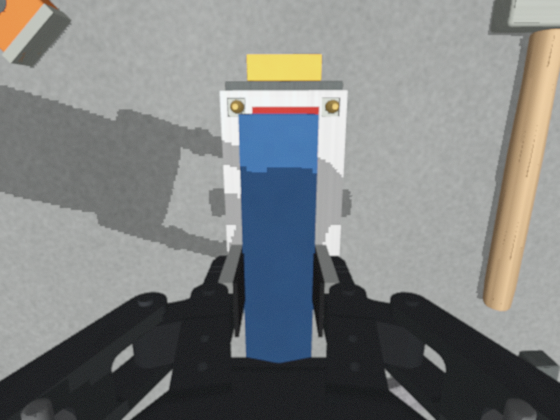

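Emit:
{"fn": "apply_moves", "kwargs": {"series": [[[0.4,0,-1.5,0,0.004,0,-1],[0.4,0,-3.5,0,0.004,0,-1],[0.4,0,-5,0,0.004,0,-1],[0.4,0,-5.3,0,0.004,0,-1],[0.4,0,-5.3,0,0.004,0,-1]]]}}

```text
time: 25.4
tcp_pos: [629.4, -146.8, 123.5]
tcp_rot: [[-0.021, 1.0, -0.002], [1.0, 0.021, 0.0], [0.0, -0.002, -1.0]]
contact_force: [-0.7, -0.0, -2.6]
gripper_width: 0.334
```

Run:
```python
from h import *
o=st();f=grab_frame("scene");g=grab_frame("side");save("r_s",f,(190,160,340,340),3);save("r_d",g,(210,70,330,220),4);st()
```

```text
25.4 [ 629.4 -146.8  123.5] yaw 1.5916 tilt [-0.0022  0.0002] F [-0.7 -0.  -2.6] T [-0.04 -0.06  0.02] w 0.334 dq 0.028
25.5 [ 631.  -147.1  125.5] yaw 1.5919 tilt [ 0.0015 -0.001 ] F [-0.5  0.5 -3. ] T [-0.01  0.02 -0.03] w 0.336 dq 0.011
```

View pics/r_s.png

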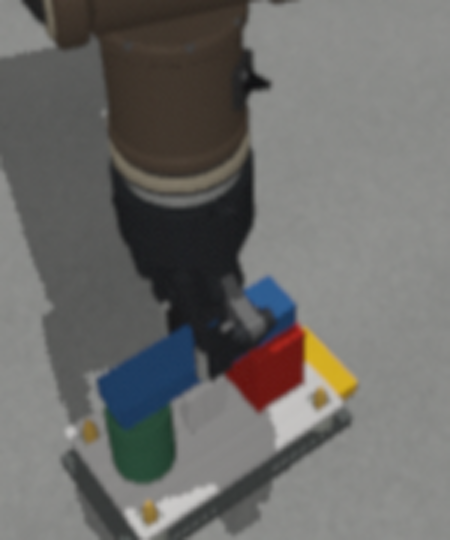

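View pics/r_d.png

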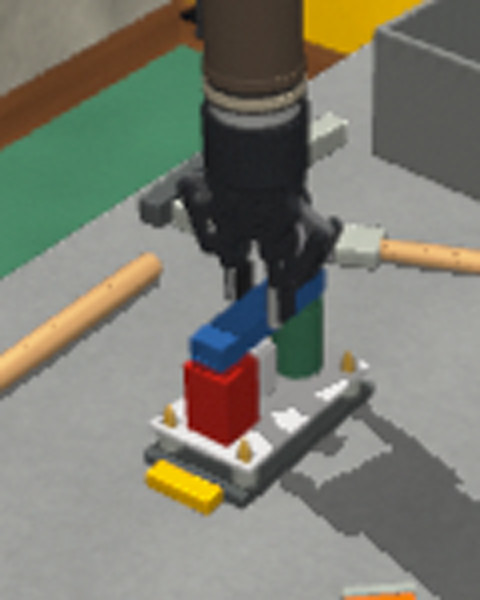

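Emit:
{"fn": "apply_moves", "kwargs": {"series": [[[0,0,-0.3,0,0,0,-1],[0,0,-0.55,0,0,0,-1],[0,0,-0.7,0,0,0,-1],[0,0,-0.7,0,0,0,-1]]]}}

```text
time: 25.9
tcp_pos: [631.2, -147.2, 118.7]
tcp_rot: [[-0.021, 1.0, 0.002], [1.0, 0.021, -0.001], [-0.001, 0.002, -1.0]]
contact_force: [0.1, 0.5, -2.2]
gripper_width: 0.335
```

Run:
```python
from h import *
o=st()
```

```text
25.9 [ 631.2 -147.2  118.7] yaw 1.5918 tilt [ 0.0021 -0.0011] F [ 0.1  0.5 -2.2] T [-0.05 -0.03  0.01] w 0.335 dq 0.003
```

Not in contact yet; a little lower.

Emit:
{"fn": "apply_moves", "kwargs": {"series": [[[0,0.05,-0.1,0,0,0,-1],[0,0.05,-0.2,0,0,0,-1],[0,0.05,-0.2,0,0,0,-1]]]}}

```text
time: 26.2
tcp_pos: [631.3, -147.2, 118.6]
tcp_rot: [[-0.021, 1.0, 0.002], [1.0, 0.021, -0.002], [-0.002, 0.002, -1.0]]
contact_force: [-4.0, -0.7, 5.8]
gripper_width: 0.336
```

Emit:
{"fn": "apply_moves", "kwargs": {"series": [[[0,0,0.05,0,0,0,0],[0,0,0.1,0,0,0,0.2],[0,0,0.1,0,0,0,0.3],[0,0,1,0,0,0,0.3],[0,0,4,0,0,0,0.5]]]}}

```text
time: 26.7
tcp_pos: [628.4, -146.2, 155.3]
tcp_rot: [[-0.021, 1.0, -0.006], [1.0, 0.021, 0.001], [0.001, -0.006, -1.0]]
contact_force: [0.3, 0.3, -1.1]
gripper_width: 0.749
```

Emit:
{"fn": "apply_moves", "kwargs": {"series": [[[0,0,4,0,0,0,1],[-1,4,7,0,0,0,1],[-3,8,8,0,0,0,1],[-4,13,8,0,0,0,1],[-5,18,8,0,0,0,1]]]}}

```text
time: 27.2
tcp_pos: [578.8, 33.1, 237.1]
tcp_rot: [[-0.02, 1.0, -0.003], [1.0, 0.02, 0.001], [0.001, -0.003, -1.0]]
contact_force: [0.9, 0.5, -0.7]
gripper_width: 1.002
```

Run:
```python
from h import *
o=st();f=grab_frame("scene");g=grab_frame("side");save("s_s",f,(190,200,340,340),4);save("s_d",g,(210,90,330,220),4);st()
```

```text
27.2 [578.8  33.1 237.1] yaw 1.5907 tilt [-0.0029  0.0008] F [ 0.9  0.5 -0.7] T [ 0.06 -0.03 -0.01] w 1.002 dq 0.842
27.3 [577.3  37.4 236.2] yaw 1.5979 tilt [-0.006   0.0034] F [ 0.  -1.   0.4] T [-0.03  0.01 -0.01] w 1.003 dq 0.087
```

View pics/s_s.png

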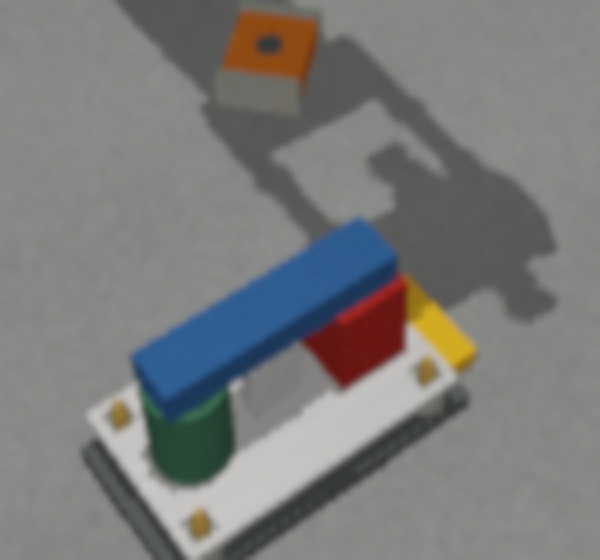

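View pics/s_d.png

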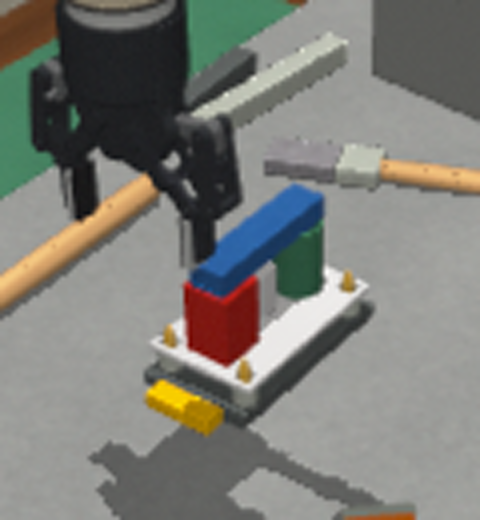

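Emit:
{"fn": "apply_moves", "kwargs": {"series": [[[-1,5,-1,0,0,0,1],[-2,10,-2,0,0,0,1],[-3,15,-3,0,0,0,1],[-4,20,-3.5,0,0,0,1],[-5,24,-3.5,0,0,0,1]]]}}

```text
time: 27.8
tcp_pos: [527.9, 274.8, 200.8]
tcp_rot: [[-0.026, 1.0, -0.006], [1.0, 0.027, 0.003], [0.003, -0.006, -1.0]]
contact_force: [0.4, -0.6, 0.6]
gripper_width: 1.002
```

Emit:
{"fn": "apply_moves", "kwargs": {"series": [[[-1,5,0,0,0,0,1],[-1.2,7,0,0,0,0,1],[-1.2,7,0,0,0,0,1],[-1.2,7,0,0,0,0,1]]]}}

```text
time: 28.2
tcp_pos: [516.2, 344.4, 200.8]
tcp_rot: [[-0.028, 1.0, -0.006], [1.0, 0.028, 0.002], [0.002, -0.006, -1.0]]
contact_force: [-0.2, -0.1, 0.2]
gripper_width: 1.002
```

Run:
```python
from h import *
import pickle
o=st();f=grab_frame("wrist");save("bush_w",f);pickle.dump((o,f),open("bush.pkl","wb"));st()
```

```text
28.2 [516.2 344.4 200.8] yaw 1.5983 tilt [-0.0061  0.0018] F [-0.2 -0.1  0.2] T [-0.02 -0.02 -0.01] w 1.002 dq 0.028
28.25 [516.3 343.7 200.8] yaw 1.5970 tilt [-0.0062  0.0018] F [ 0.6 -0.2 -0.5] T [0.   0.04 0.01] w 1.001 dq 0.019
```

View pics/bush_w.png

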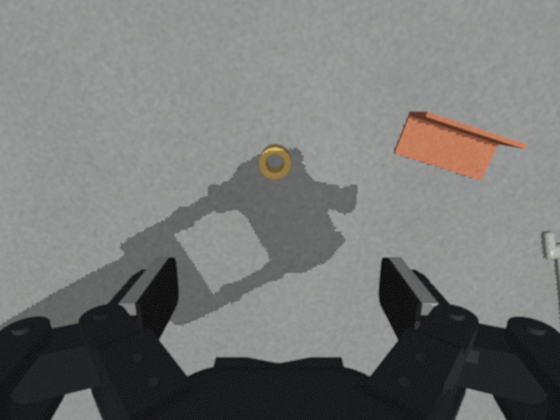

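Run:
```python
from h import *
import pickle
o,f=pickle.load(open("bush.pkl","rb"))
print(onz("wrist",(275,163),30,o))
```

```text
[512.5200072  365.73532913  30.        ]
```

Emit:
{"fn": "apply_moves", "kwargs": {"series": [[[-0.4,1,-4,0,-0.006,0,0.5],[-0.4,2.1,-8,0,-0.006,0,0.5],[-0.4,2.1,-12,0,-0.006,0,0.5],[-0.4,2.1,-12.3,0,-0.006,0,0.5],[-0.4,2.1,-12.3,0,-0.006,0,0.5]]]}}

```text
time: 28.75
tcp_pos: [512.1, 362.7, 76.9]
tcp_rot: [[-0.024, 1.0, -0.003], [1.0, 0.024, -0.0], [-0.0, -0.003, -1.0]]
contact_force: [-0.4, -0.7, 1.0]
gripper_width: 0.749
```

Run:
```python
from h import *
import pickle
o=st();f=grab_frame("wrist");save("bush_w2",f,(130,120,430,340),2.6);pickle.dump((o,f),open("bush.pkl","wb"));st()
```

```text
28.75 [512.1 362.7  76.9] yaw 1.5951 tilt [-0.0029 -0.0002] F [-0.4 -0.7  1. ] T [-0.01 -0.04 -0.01] w 0.749 dq 0.051
28.8 [513.6 363.9  78.9] yaw 1.5953 tilt [0.0009 0.0023] F [-0.1 -0.1  0.1] T [ 0.04 -0.03  0.01] w 0.748 dq 0.031
```

View pics/bush_w2.png

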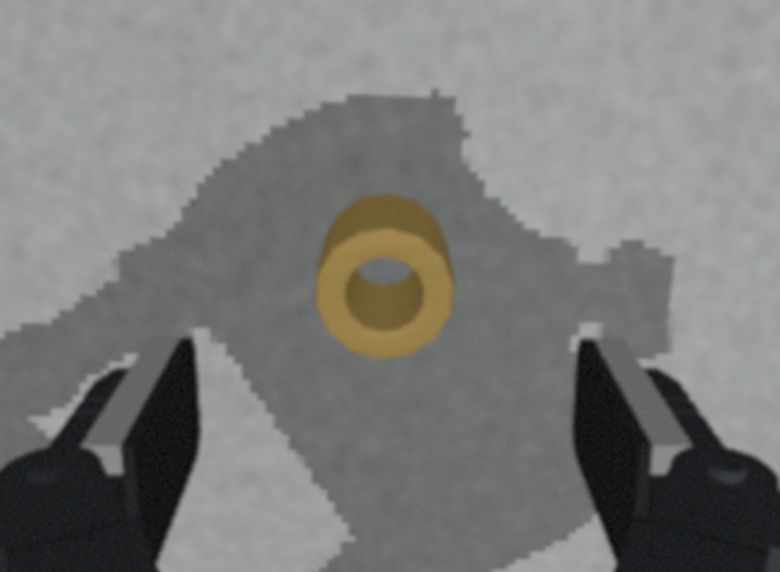

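Run:
```python
from h import *
import pickle
o,f=pickle.load(open("bush.pkl","rb"))
print(onz("wrist",(278.1,232.7),30,o));st()
```

```text
[512.44436543 365.54002968  30.        ]
28.8 [513.6 363.9  78.9] yaw 1.5953 tilt [0.0009 0.0023] F [-0.1 -0.1  0.1] T [ 0.04 -0.03  0.01] w 0.748 dq 0.031
```

Emit:
{"fn": "apply_moves", "kwargs": {"series": [[[-0.15,0.15,-3,-0.002,0,0,0.5],[-0.15,0.15,-5.4,-0.002,0,0,0.5],[-0.15,0.15,-5.5,-0.002,0,0,0.5],[-0.15,0.15,-5.5,-0.002,0,0,0],[-0.15,0.15,-5.5,-0.002,0,0,-0.5]]], "squeeze": 30}}

```text
time: 29.3
tcp_pos: [514.2, 366.4, 26.8]
tcp_rot: [[-0.024, 1.0, 0.005], [1.0, 0.024, 0.003], [0.003, 0.005, -1.0]]
contact_force: [-4.5, 0.4, 2.1]
gripper_width: 0.417
```

Emit:
{"fn": "apply_moves", "kwargs": {"series": [[[0,0,0,0,0,0,-1],[0,0,0,0,0,0,-1],[0,0,0,0,0,0,-1],[0,0,0,0,0,0,-1]]]}}

```text
time: 29.7
tcp_pos: [514.5, 366.6, 27.4]
tcp_rot: [[-0.024, 1.0, 0.006], [1.0, 0.024, 0.003], [0.003, 0.006, -1.0]]
contact_force: [0.9, 0.5, 1.0]
gripper_width: 0.344
```

Run:
```python
from h import *
st()
```

```text
29.7 [514.5 366.6  27.4] yaw 1.5950 tilt [0.0057 0.0032] F [0.9 0.5 1. ] T [-0.02  0.08 -0.07] w 0.344 dq 0.005
```

Emit:
{"fn": "apply_moves", "kwargs": {"series": [[[0,0,2,0,0,0,-1],[0,0,6,0,0,0,-1],[0,0,10,0,0,0,-1],[0,0,14,0,0,0,-1],[0.5,-2,17,0,0,0,-1]]], "squeeze": 40}}

```text
time: 30.2
tcp_pos: [519.9, 348.8, 200.4]
tcp_rot: [[-0.027, 1.0, 0.009], [1.0, 0.027, 0.006], [0.006, 0.009, -1.0]]
contact_force: [0.5, 0.4, -0.7]
gripper_width: 0.334
```

Emit:
{"fn": "apply_moves", "kwargs": {"series": [[[1,-4,0,0,0,0,-1],[2,-8,0,0,0,0,-1],[3,-12,0,0,0,0,-1],[4,-16,0,0,0,0,-1],[5,-20,0,0,0,0,-1]]]}}

```text
time: 30.7
tcp_pos: [569.7, 147.2, 200.2]
tcp_rot: [[-0.027, 1.0, 0.008], [1.0, 0.027, 0.006], [0.006, 0.008, -1.0]]
contact_force: [-0.1, 0.4, -2.2]
gripper_width: 0.339
```

Run:
```python
from h import *
o=st();w=grab_frame("wrist");save("bush_h",w);st()
```

```text
30.7 [569.7 147.2 200.2] yaw 1.5977 tilt [0.0082 0.0061] F [-0.1  0.4 -2.2] T [ 0.01 -0.02 -0.05] w 0.339 dq 0.709
30.75 [571.4 141.  200.2] yaw 1.5951 tilt [0.0096 0.0001] F [ 0.8 -3.9 -0.8] T [-0.17 -0.05  0.  ] w 0.339 dq 0.128
```

View pics/bush_h.png

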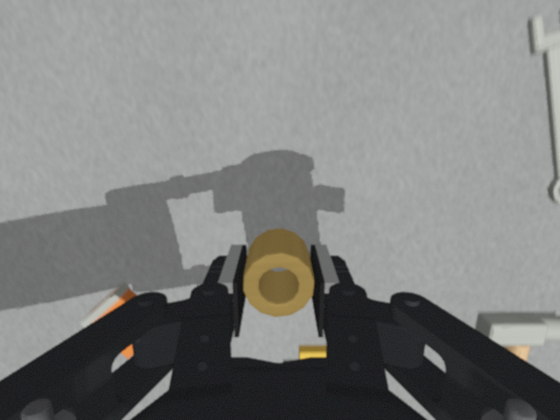

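Emit:
{"fn": "apply_moves", "kwargs": {"series": [[[1,-5,0,0,0.007,0,-1],[2,-10,0,0,0.007,0,-1],[3,-15,0,0,0.007,0,-1],[4,-20,0,0,0.007,0,-1],[5,-24,0,0,0.007,0,-1]]]}}

```text
time: 31.25
tcp_pos: [620.4, -97.6, 199.9]
tcp_rot: [[-0.024, 1.0, 0.002], [1.0, 0.024, 0.0], [0.0, 0.002, -1.0]]
contact_force: [1.8, 1.2, -1.1]
gripper_width: 0.34
```

Emit:
{"fn": "apply_moves", "kwargs": {"series": [[[0.5,-3,0,0,0,0,-1],[0.8,-4.3,0,0,0,0,-1],[0.8,-4.3,0,0,0,0,-1],[0.8,-4.3,0,0,0,0,-1]]]}}

```text
time: 31.65
tcp_pos: [627.9, -139.3, 199.4]
tcp_rot: [[-0.024, 1.0, 0.001], [1.0, 0.024, 0.002], [0.002, 0.001, -1.0]]
contact_force: [0.5, 0.3, -1.4]
gripper_width: 0.337
```

Run:
```python
from h import *
import pickle
o=st();w=grab_frame("wrist");save("x_w",w);pickle.dump((o,w),open("x.pkl","wb"));f=grab_frame("scene");g=grab_frame("side");save("x_s",f,(190,160,340,340),3);save("x_d",g,(210,70,330,220),4);st()
```

```text
31.65 [ 627.9 -139.3  199.4] yaw 1.5952 tilt [0.0007 0.0018] F [ 0.5  0.3 -1.4] T [-0.02 -0.03 -0.  ] w 0.337 dq 0.022
31.8 [ 628.1 -138.6  199.7] yaw 1.5972 tilt [0.0013 0.0011] F [-0.3 -0.4 -1.1] T [ 0.03 -0.   -0.04] w 0.337 dq 0.004
```

View pics/x_w.png

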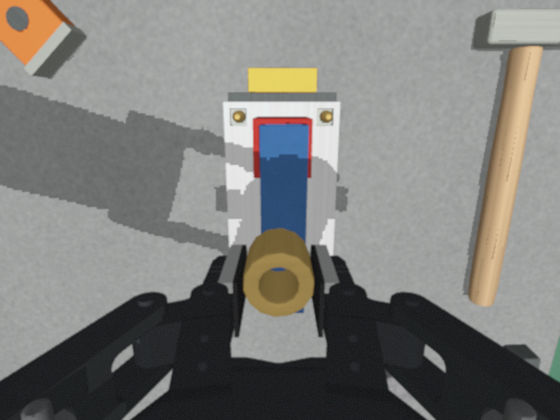

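View pics/x_s.png

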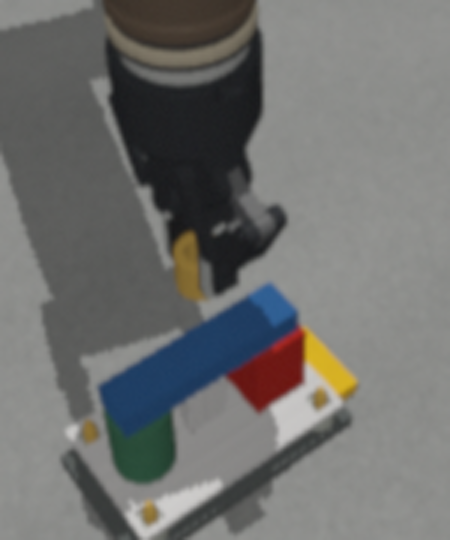

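Run:
```python
from h import *
import pickle
np.set_printoptions(precision=1,suppress=True)
o,w=pickle.load(open("x.pkl","rb"))
a=onz("wrist",(258.5,124.5),115,o);b=onz("wrist",(309,124.5),115,o);print(a,b,(a+b)/2-65*np.array([-.0232,.9997,0]))
c=onz("wrist",(254,118),95,o);d=onz("wrist",(311.5,118),95,o);print("tube",(c+d)/2-20*np.array([-.0232,.9997,0]))
S=[(1,1),(1,-1)]
print("pins",[onz("wrist",p,50,o) for p in((238,116.5),(326.5,116.5))])
save("x_z",w,(215,60,350,250),4)
```

```text
[615.3 -81.2 115. ] [645.9 -80.5 115. ] [ 632.1 -145.8  115. ]
tube [630.7 -97.6  95. ]
pins [array([595.7, -78.5,  50. ]), array([665.3, -76.9,  50. ])]
```

View pics/x_z.png

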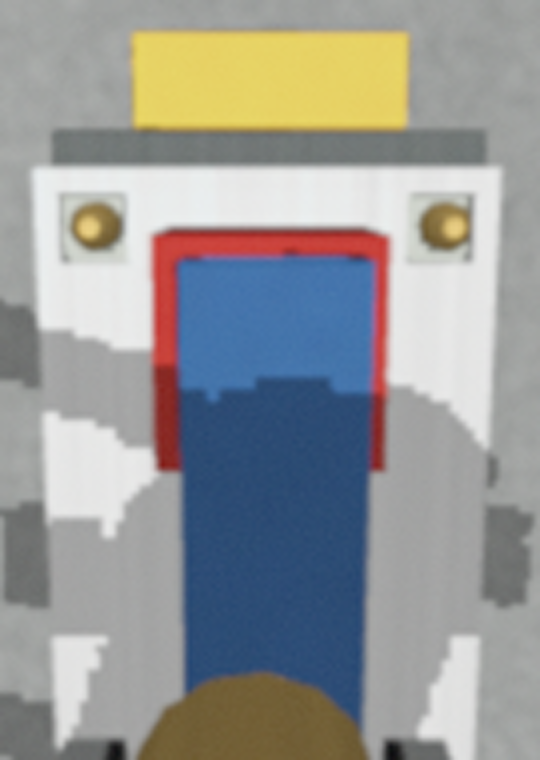

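Emit:
{"fn": "apply_moves", "kwargs": {"series": [[[0.3,-0.8,-1,0,0,0,-1],[0.3,-0.8,-2.5,0,0,0,-1],[0.3,-0.8,-4,0,0,0,-1],[0.3,-0.8,-4.9,0,0,0,-1],[0.3,-0.8,-4.9,0,0,0,-1]]]}}

```text
time: 32.3
tcp_pos: [629.0, -145.9, 147.4]
tcp_rot: [[-0.026, 1.0, -0.004], [1.0, 0.026, 0.003], [0.003, -0.004, -1.0]]
contact_force: [-0.4, -0.7, -1.4]
gripper_width: 0.336
```

Run:
```python
from h import *
st();f=grab_frame("scene");g=grab_frame("side");save("y_s",f,(190,160,340,340),3);save("y_d",g,(210,70,330,220),4);st()
```

```text
32.3 [ 629.  -145.9  147.4] yaw 1.5972 tilt [-0.0044  0.0028] F [-0.4 -0.7 -1.4] T [-0.02  0.    0.02] w 0.336 dq 0.030
32.4 [ 630.8 -146.5  150. ] yaw 1.5972 tilt [0.0002 0.0014] F [ 0.7  0.4 -0.2] T [-0.04 -0.07 -0.01] w 0.337 dq 0.021
```

View pics/y_s.png

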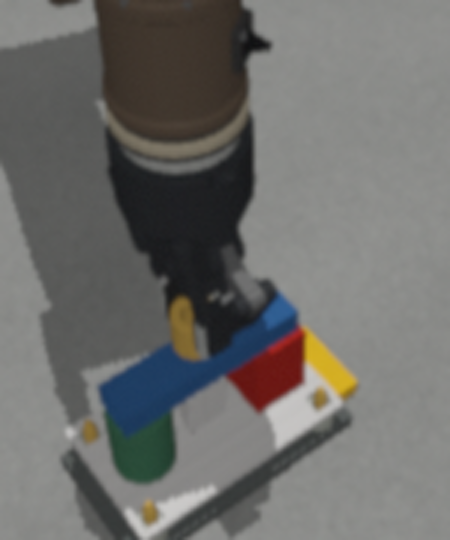

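View pics/y_d.png

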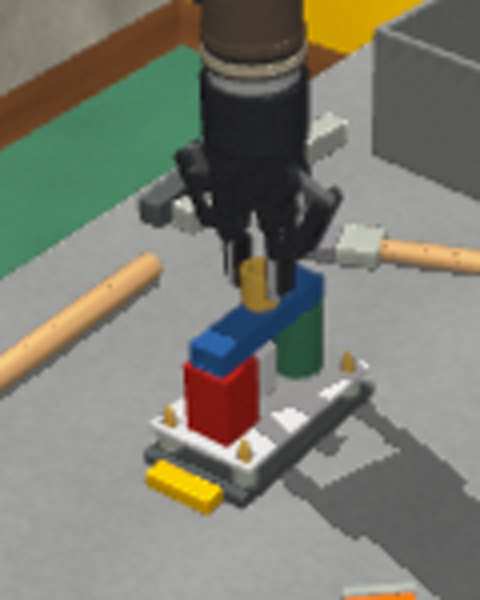

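Emit:
{"fn": "apply_moves", "kwargs": {"series": [[[0,0,-0.3,0,0,0,-1],[0,0,-0.6,0,0,0,-1],[0,0,-0.7,0,0,0,-1],[0,0,-0.7,0,0,0,-1],[0,0,-0.7,0,0,0,-1]]]}}

```text
time: 32.9
tcp_pos: [630.9, -146.5, 143.2]
tcp_rot: [[-0.026, 1.0, 0.0], [1.0, 0.026, 0.001], [0.001, 0.001, -1.0]]
contact_force: [-0.1, 0.5, -1.4]
gripper_width: 0.337
```

Run:
```python
from h import *
st();grab_frame("side");st()
```

```text
32.9 [ 630.9 -146.5  143.2] yaw 1.5972 tilt [0.0005 0.0013] F [-0.1  0.5 -1.4] T [ 0.02  0.03 -0.02] w 0.337 dq 0.002
32.95 [ 631.  -146.5  143.2] yaw 1.5972 tilt [0.0006 0.0013] F [-0.3  1.  -1.4] T [-0.01  0.02  0.04] w 0.332 dq 0.002
```

Emit:
{"fn": "apply_moves", "kwargs": {"series": [[[0,0,-0.08,0,0,0,-1],[0,0,-0.12,0,0,0,-1],[0,0,-0.12,0,0,0,-1]]]}}

```text
time: 33.25
tcp_pos: [631.2, -146.6, 142.4]
tcp_rot: [[-0.026, 1.0, 0.001], [1.0, 0.026, 0.001], [0.001, 0.001, -1.0]]
contact_force: [-0.4, -0.0, 1.4]
gripper_width: 0.335
```

Emit:
{"fn": "apply_moves", "kwargs": {"series": [[[0,0,0,0,0,0,-0.1],[0,0,0,0,0,0,0],[0,0,0,0,0,0,0.3],[0,0,1,0,0,0,0.5],[0,0,4,0,0,0,0.5]]]}}

```text
time: 33.75
tcp_pos: [628.5, -145.8, 179.5]
tcp_rot: [[-0.026, 1.0, -0.006], [1.0, 0.026, 0.003], [0.004, -0.006, -1.0]]
contact_force: [-0.3, 0.5, 0.1]
gripper_width: 0.747
```

Emit:
{"fn": "apply_moves", "kwargs": {"series": [[[0,0,4,0,0,0,0.5],[-1,0,8,0,0,0,0.5],[-5,3,11,0,0,0,0.5],[-9,7,11,0,0,0,0.5],[-13,11,11,0,0,0,0.5]]]}}

```text
time: 34.25
tcp_pos: [512.8, -49.8, 292.0]
tcp_rot: [[-0.025, 1.0, -0.002], [1.0, 0.025, 0.003], [0.003, -0.002, -1.0]]
contact_force: [-0.6, 1.8, -0.3]
gripper_width: 0.752
```

Emit:
{"fn": "apply_moves", "kwargs": {"series": [[[-3,3,0,0,0,0,0.5],[-3,3,0,0,0,0,0.5],[-3,3,0,0,0,0,0.5],[-3,3,0,0,0,0,0.5]]]}}

```text
time: 34.65
tcp_pos: [483.9, -20.3, 292.9]
tcp_rot: [[-0.025, 1.0, 0.001], [1.0, 0.025, 0.002], [0.002, 0.001, -1.0]]
contact_force: [0.5, -0.4, 0.4]
gripper_width: 0.75
```

Run:
```python
from h import *
st();f=grab_frame("scene");g=grab_frame("side");save("z_s",f,(190,190,340,340),4);save("z_d",g,(210,90,330,220),4);save("z_full",f)
np.set_printoptions(precision=1,suppress=True)
for n,z in dict(jig_seat=30,plate_lug=55,tube_center=65,pipe_mid=65,bar_center=105,bush_mid=130,magnet=0,offcut=0).items():
    for c in("scene","side"):
        for r in tip_of(c,n)[:1]:
            pt=(r['point'][1],r['point'][0]);print(n,c,round(r['conf'],2),np.array(pt),onz(c,pt,z))
st()
```

```text
34.65 [483.9 -20.3 292.9] yaw 1.5955 tilt [0.0005 0.0022] F [ 0.5 -0.4  0.4] T [ 0.01  0.03 -0.03] w 0.750 dq 0.021
jig_seat side 0.88 [276.5 165.9] [ 637.5 -161.1   30. ]
plate_lug scene 0.65 [135.4 212.5] [ 281.7 -258.6   55. ]
plate_lug side 0.77 [401.3 200.8] [ 238.7 -215.5   55. ]
tube_center side 0.56 [266.2 166.8] [ 630.7 -102.7   65. ]
pipe_mid scene 0.8 [236.6 303.4] [ 634.6 -194.8   65. ]
pipe_mid side 0.64 [284.9 152.1] [ 631.3 -197.2   65. ]
bar_center scene 0.97 [260.6 276.4] [ 634.5 -138.4  105. ]
bar_center side 0.78 [270.1 149.1] [ 642.3 -138.   105. ]
bush_mid scene 0.72 [256.2 274.8] [ 641.9 -151.7  130. ]
bush_mid side 0.5 [272.2 140.5] [ 642.1 -149.   130. ]
magnet scene 0.82 [257. 216.] [415.2  -6.9   0. ]
magnet side 0.9 [303.7 232.2] [415.6   2.3  -0. ]
offcut scene 0.91 [441.6 211.8] [680.2 380.9   0. ]
offcut side 0.67 [129.9 275.6] [678.7 391.4  -0. ]
35.55 [482.8 -19.7 292. ] yaw 1.5957 tilt [-0.  0.] F [-0.3 -0.5  0.5] T [-0.  0.  0.] w 0.753 dq 0.001
```

View pics/z_s.png

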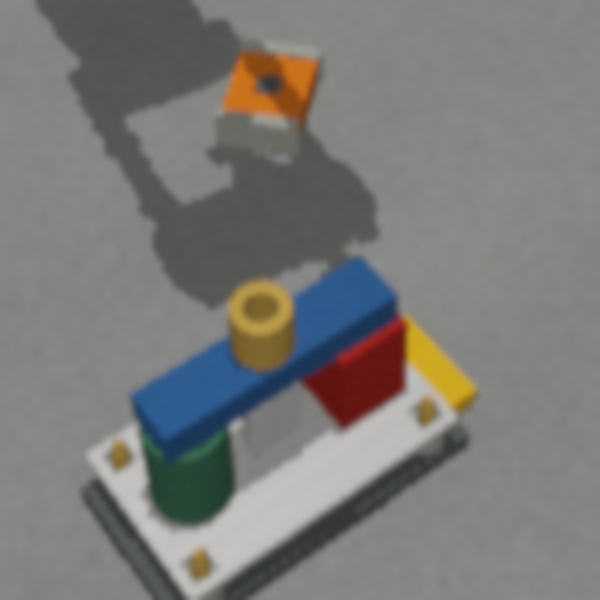

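View pics/z_d.png

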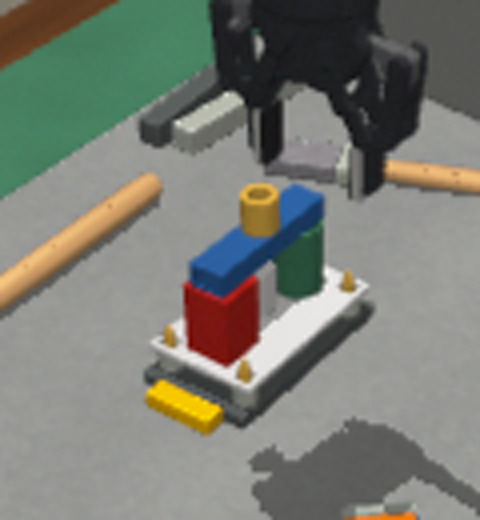

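Run:
```python
from h import *
np.set_printoptions(precision=1,suppress=True)
px=lambda p:(190+(p[0]+.5)/4-.5,190+(p[1]+.5)/4-.5)
J=fit([("scene",np.array(px(p)),None,(68*i,36*j,44)) for p,(i,j) in zip([(427,411),(120,455),(199,564)],[(1,-1),(-1,1),(-1,-1)])],0,0,[633,-145,1.59])
print("jig from pins(mid z44)",J)
P=[onz("scene",px(p),115) for p in((135,397),(360,257),(396,298),(166,446))]
print("bar corners",np.array(P),np.mean(P,0),[np.arctan2(*(P[1]-P[0])[[1,0]]),np.arctan2(*(P[2]-P[3])[[1,0]])])
print("bush",onz("scene",px((262,304)),145))
print("tube base corner",onz("scene",px((345,428)),35),"pipe base lowest",onz("scene",px((190,523)),35))
q=lambda p:(210+(p[0]+.5)/4-.5,90+(p[1]+.5)/4-.5)
P=[onz("side",q(p),115) for p in((193,266),(225,278),(324,201),(297,185))]
print("side bar",np.mean(P,0),"bush",onz("side",q((259,193)),145),"jigpins",[onz("side",q(p),48) for p in((170,330),(245,365),(348,274))])
```

```text
jig from pins(mid z44) (array([ 637.3, -148.2,    1.6]), array([0.5, 0.4, 0.2]))
bar corners [[ 623.3 -210.9  115. ]
 [ 618.9  -83.1  115. ]
 [ 648.7  -83.6  115. ]
 [ 653.  -212.5  115. ]] [ 636.  -147.5  115. ] [np.float64(1.6056089820506831), np.float64(1.6046415469722917)]
bush [ 633.4 -147.6  145. ]
tube base corner [ 650.9 -115.9   35. ] pipe base lowest [ 649.6 -205.8   35. ]
side bar [ 626.8 -142.1  115. ] bush [ 631.2 -146.3  145. ] jigpins [array([663. , -73.5,  48. ]), array([590.8, -74.4,  48. ]), array([ 596.5, -212.3,   48. ])]
```

Run:
```python
from h import *
st();print(ticket.finish_job())
```

```text
35.55 [482.8 -19.7 292. ] yaw 1.5957 tilt [-0.0016  0.0029] F [-0.3 -0.5  0.5] T [-0.01  0.01  0.03] w 0.753 dq 0.001
the job is handed in; nothing more can be done
None
```

The bracket is stacked in the jig and the job is handed in, at about 35.6 s of the 138 s allowed. `finish_job` gave no verdict.

**What I did:** I lowered the silver plate, lug up, over the four pins until the shoulders took its weight. On it I stood the red tube, squared, on the yellow half and the green pipe on the other half. The blue bar went lengthwise across both, and the brass bush stands on the middle of the bar. I did not touch the magnet, the offcut or the brown look-alike plate.

**Last checks:**
- **Stack:** in the scene and side pictures all the pins in view are through the plate, the tube and pipe are upright, the bar is level, and the bush stands upright on it.
- **Positions:** just before the bush went on, the wrist camera put the tube and bar within about 2 mm of where they should be relative to the jig. The bar's direction, measured after the bush went on, is within about 0.02 rad of the jig's.
- **Arm:** it is clear of everything, and the force readings are at noise level.

**What disagreed:**
- **Bush to bar middle:** the scene camera gives about 3 mm and the side camera about 6 mm. Both are within the 12 mm limit.
- **Cameras:** the scene, side and wrist cameras differ from each other by several mm in absolute position, so I relied on relative measurements.
- **Networks:** for `plate_lug` they returned the brown look-alike in the last pictures, so I judged the plate's seating by eye. They put the bush and bar up to about 15 mm apart, which my own pixel measurements did not bear out. They showed the magnet and offcut within about 10 mm of their first readings.

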